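# Hook out the pin tray and pin the cover plate in line

### The job

Clear the jar that stands in front of the riser into the flat grey bin, upright, then with the drag hook catch the pin tray's pull eye and drag the tray out until it stands wholly clear of the riser's board. Take every pin there is in the tray (three or four) and drive each into a hole of its own through the cover plate into the jig block, any order, until its shoulder sits fully down, so that the plate is pulled into line. Leave the hook lying on the rubber mat as it lay at first, and do not disturb the spanner, the filter canister and the wooden offcut.

Things in the scene. Friction and masses are not known exactly. Their poses are not given: they have to be found in the camera images.
- riser_edge (a point): Bench riser: a fixed plywood shelf board (320 mm wide, 200 mm deep, underside 150 mm and top 168 mm above the bench) on four 22 mm square legs at its corners (inner gap between the legs 274 mm). This point lies on the bench under the middle of the board's front edge; its y axis points in under the board, its x axis runs along the edge. The front faces roughly -y of the room, out to the open middle of the bench.
- tray_mid (a point): Steel pin tray, 176 mm (its x) by 90 mm (its y), rim 30 mm high, standing loose under the riser, about 0.5 kg empty. Inside it a wooden rack block, top 54 mm above the bench, has a row of four 19 mm square sockets along the tray's x at -63, -21, 21 and 63 mm, in which the pins hang by their shoulders. The tray slides on the bench (about 3 to 6 N). This point is the tray's centre, 27 mm above its underside; its -y points to the pull eye.
- tray_eye (a point): Centre of the steel pull eye on the tray's front: a ring lying flat (hole axis vertical), 30 mm clear inside, of 6 mm bar, centred 21 mm above the bench and 70 mm in front (-y) of the tray's centre. At the start it sticks out just past the riser's front edge, under which a gripper cannot reach.
- hook_grip (a point): Drag hook, a hand tool of 0.2 kg: wooden handle 90 mm long (its x), 40 mm wide (y), 36 mm high (z), standing on its flat underside with a 7 mm steel rod leaving its +x end, which rises to 45 mm above the handle's underside, runs level to x = 150 mm and turns down into a prong that reaches to the handle's underside level, its last 8 mm bent 6 mm back towards the handle. This point is the centre of the handle, half-way up.
- hook_tip (a point): The hook's prong: 150 mm ahead (+x) of the handle's centre, 10 mm above the level of the handle's underside.
- mat_top (a point): Black rubber tool mat, 250 mm (its x) by 76 mm (its y), 3 mm thick, fixed to the bench. The hook lies on it at the start, more or less along it. This point is the centre of its top.
- cover_hole0 (a point): An aluminium cover plate 166 x 106 x 8 mm (0.4 kg) with a low round boss (48 mm across, 10 mm high) in its middle, lying loose on the jig block (faces and pins are oiled, friction about 0.2); four 18 mm holes through it, on a 120 mm (plate's x) by 60 mm (y) rectangle. This point is the centre of the hole at (-60, -30) mm, at the plate's top face.
- jig_hole0 (a point): Fixed dark steel jig block 180 x 120 x 40 mm with four 18 mm holes right through, on the same 120 x 60 mm rectangle; the cover plate on it starts some 3 to 6 mm out of line. This point is the centre of the hole at (-60, -30) mm, at the block's top face, z up.
- spanner: Steel spanner lying on the bench; bystander.
- jar_mid (a point): Small amber jar with a steel lid, closed, 52 mm across, 65 mm high, 0.2 kg, standing in the way of the tray. This point is its centre, half-way up.
- bin_in (a point): Flat grey open bin, fixed: 110 x 110 mm outside, walls 4 mm thick and 25 mm high. This point is the centre of its inner floor, 4 mm above the bench.
- filter: White filter canister, 66 mm across, 50 mm high; bystander. Origin at the underside.
- offcut: Wooden offcut 60 x 45 x 25 mm; bystander. Origin at the underside.
- cover_hole1 (a point): The cover plate's hole at (-60, 30) mm, at its top face.
- jig_hole1 (a point): The jig block's hole at (-60, 30) mm, at its top face; cover hole 1 belongs over it.
- cover_hole2 (a point): The cover plate's hole at (60, -30) mm, at its top face.
- jig_hole2 (a point): The jig block's hole at (60, -30) mm, at its top face; cover hole 2 belongs over it.
- cover_hole3 (a point): The cover plate's hole at (60, 30) mm, at its top face.
- jig_hole3 (a point): The jig block's hole at (60, 30) mm, at its top face; cover hole 3 belongs over it.
- pin0_grip (a point): Tapered steel alignment pin, 0.11 kg, upright: round grip 24 mm across and 40 mm high; below its flat shoulder a shank 42 mm long, 16.5 mm across for the first 14 mm, then tapering over 28 mm to a 5 mm tip. This point is the centre of the grip, 20 mm above the shoulder and 62 mm above the tip. Three or four of these pins are there.
- pin1_grip (a point): Another such pin (may be absent): centre of its grip.
- pin2_grip (a point): Another such pin (may be absent): centre of its grip.
- pin3_grip (a point): Another such pin (may be absent): centre of its grip.

How it is judged:
On the way, in this order (a step that is already met when the one before it is completed fails the run):
1. the jar stands upright in the grey bin (x of jar_mid in the frame of bin_in between -0.04 and 0.04 m and y of jar_mid in the frame of bin_in between -0.04 and 0.04 m and z of jar_mid in the frame of bin_in below 0.038 m and angle between jar_mid's own z axis and vertical below 0.15 rad), for 0.2 s.
2. the hook's prong is down in the pull eye while the tray is still under the riser (horizontal distance between hook_tip and tray_eye below 0.016 m and height (world z) of hook_tip below 0.026 m and y of tray_mid in the frame of riser_edge above 0.02 m), for 0.2 s.
3. with the hook still in the eye, the tray has been dragged wholly clear of the riser board (horizontal distance between hook_tip and tray_eye below 0.016 m and height (world z) of hook_tip below 0.026 m and y of tray_mid in the frame of riser_edge below -0.05 m), for 0.1 s.
At the end, for the whole second after the job is handed in: jar upright in the bin; each pin present in its own hole, within 3.5 mm of jig and cover hole centres, shoulder down on the plate (within 2.5 mm); tray level and clear of the riser board; hook on its flat underside, handle centre on the mat, within 0.45 rad of the mat's length (all of step 1 and ((horizontal distance between pin0_grip and jig_hole0 below 0.0035 m and horizontal distance between pin0_grip and cover_hole0 below 0.0035 m and z of pin0_grip in the frame of jig_hole0 between 0.0245 and 0.0305 m) or (horizontal distance between pin0_grip and jig_hole1 below 0.0035 m and horizontal distance between pin0_grip and cover_hole1 below 0.0035 m and z of pin0_grip in the frame of jig_hole1 between 0.0245 and 0.0305 m) or (horizontal distance between pin0_grip and jig_hole2 below 0.0035 m and horizontal distance between pin0_grip and cover_hole2 below 0.0035 m and z of pin0_grip in the frame of jig_hole2 between 0.0245 and 0.0305 m) or (horizontal distance between pin0_grip and jig_hole3 below 0.0035 m and horizontal distance between pin0_grip and cover_hole3 below 0.0035 m and z of pin0_grip in the frame of jig_hole3 between 0.0245 and 0.0305 m)) and ((horizontal distance between pin1_grip and jig_hole0 below 0.0035 m and horizontal distance between pin1_grip and cover_hole0 below 0.0035 m and z of pin1_grip in the frame of jig_hole0 between 0.0245 and 0.0305 m) or (horizontal distance between pin1_grip and jig_hole1 below 0.0035 m and horizontal distance between pin1_grip and cover_hole1 below 0.0035 m and z of pin1_grip in the frame of jig_hole1 between 0.0245 and 0.0305 m) or (horizontal distance between pin1_grip and jig_hole2 below 0.0035 m and horizontal distance between pin1_grip and cover_hole2 below 0.0035 m and z of pin1_grip in the frame of jig_hole2 between 0.0245 and 0.0305 m) or (horizontal distance between pin1_grip and jig_hole3 below 0.0035 m and horizontal distance between pin1_grip and cover_hole3 below 0.0035 m and z of pin1_grip in the frame of jig_hole3 between 0.0245 and 0.0305 m)) and ((horizontal distance between pin2_grip and jig_hole0 below 0.0035 m and horizontal distance between pin2_grip and cover_hole0 below 0.0035 m and z of pin2_grip in the frame of jig_hole0 between 0.0245 and 0.0305 m) or (horizontal distance between pin2_grip and jig_hole1 below 0.0035 m and horizontal distance between pin2_grip and cover_hole1 below 0.0035 m and z of pin2_grip in the frame of jig_hole1 between 0.0245 and 0.0305 m) or (horizontal distance between pin2_grip and jig_hole2 below 0.0035 m and horizontal distance between pin2_grip and cover_hole2 below 0.0035 m and z of pin2_grip in the frame of jig_hole2 between 0.0245 and 0.0305 m) or (horizontal distance between pin2_grip and jig_hole3 below 0.0035 m and horizontal distance between pin2_grip and cover_hole3 below 0.0035 m and z of pin2_grip in the frame of jig_hole3 between 0.0245 and 0.0305 m)) and ((horizontal distance between pin3_grip and jig_hole0 below 0.0035 m and horizontal distance between pin3_grip and cover_hole0 below 0.0035 m and z of pin3_grip in the frame of jig_hole0 between 0.0245 and 0.0305 m) or (horizontal distance between pin3_grip and jig_hole1 below 0.0035 m and horizontal distance between pin3_grip and cover_hole1 below 0.0035 m and z of pin3_grip in the frame of jig_hole1 between 0.0245 and 0.0305 m) or (horizontal distance between pin3_grip and jig_hole2 below 0.0035 m and horizontal distance between pin3_grip and cover_hole2 below 0.0035 m and z of pin3_grip in the frame of jig_hole2 between 0.0245 and 0.0305 m) or (horizontal distance between pin3_grip and jig_hole3 below 0.0035 m and horizontal distance between pin3_grip and cover_hole3 below 0.0035 m and z of pin3_grip in the frame of jig_hole3 between 0.0245 and 0.0305 m)) and y of tray_mid in the frame of riser_edge below -0.048 m and angle between tray_mid's own z axis and vertical below 0.1 rad and x of hook_grip in the frame of mat_top between -0.125 and 0.125 m and y of hook_grip in the frame of mat_top between -0.038 and 0.038 m and z of hook_grip in the frame of mat_top below 0.024 m and angle between hook_grip's own z axis and vertical below 0.15 rad and angle between the x axis of hook_grip and the x axis of mat_top, either way round below 0.45 rad); the robot touches nothing.
It fails at once if the spanner is disturbed (moved more than 30 mm) (distance of spanner from where it was at the start of the episode above 0.03 m).
It fails at once if the filter is disturbed (moved more than 30 mm) (distance of filter from where it was at the start of the episode above 0.03 m).
It fails at once if the offcut is disturbed (moved more than 30 mm) (distance of offcut from where it was at the start of the episode above 0.03 m).
Of pin0, pin1, pin2, pin3 only 3 to 4 are there at a start; the rules pass over those that are not, and their reading is None.
At some moment in a run one of hook may be knocked a few centimetres aside while the robot is not near it.
It also fails if it takes over 210 s, if anything falls off the work surface, if the arm or the gripper's body presses on something with over 40 N, if the wrist force passes 120 N, or if a joint passes its speed limit or range.

### The arm

A 7-joint arm with a two-finger parallel gripper is mounted at the origin on the work surface. World frame = base frame: x ahead of the robot, y to its left, z up, the work surface at z = 0. Lengths are in m, angles in rad, forces in N, time in s.
With the tool pointing down it reaches from about 0.4 to 0.85 m from the base axis. Payload 10.4 kg.
Tool frame: the origin (TCP) lies on the mounting face of the last link; the fingertips stand r.tips_ahead ahead of it and the grasp point (between the pads) lies 164 mm ahead of it (r.tips_ahead is the distance from the TCP to the fingertips, in m); z points along the fingers, y is the line along which they close (so a half turn about z gives the same grasp; the last joint's range is limited). The gripper opens to 87 mm and grips with 3 to 60 N. Pads are 19 mm wide; open, the fingers measure 117 mm over their backs; the gripper's body (75 mm by 190 mm) begins 51 mm behind the grasp point.
Start: joints at [-1.244, 0.332, -0.065, 1.46, 0.022, 1.35, -0.088], TCP at [0.214, 0.587, 0.405] pointing down, gripper open.
Joint ranges: [-2.6, 2.6], [-0.5, 2.12], [-1.47, 1.34], [0.16, 2.42], [-1.27, 4.41], [0.06, 2.06], [-2.6, 2.6]. Speed limits (rad/s): [2.22, 2.22, 2.79, 2.79, 3.14, 3.14, 3.14].

### API

Orientations are given as a unit quaternion [x, y, z, w].
In Python, from bench import telemetry, imaging, job, r gives the robot as it stands.
- The arm moves only by the tool move_arm, never from a script. Its argument "steps" is a list of rows, each an object of numbers: "dx", "dy", "dz": the shift along the tool's x, y, z in cm; "spin": the turn about the tool's z in rad. In form: [{"dx": .., "dy": .., "dz": .., "spin": ..}, ...]. A call has 1 to 12 rows; each row shifts and turns the commanded pose from where the row before left it, along the tool's axes as they then stand; what a row does not reach is not made up. A row lasts 1/10 s, in which the tool goes at most 50 mm and 8.59 degrees, less where a joint would pass 70% of its speed; a pose out of reach is approached as far as the arm can. A call with a gripper value outside its range is refused whole. "claw" is the finger opening in cm, from 0 to 8.7, set as the call begins (left out, the last holds). The fingers move at their own pace and stop on an object; "squeeze" is the grip in N (left out, the last holds). Time passes only in rows, so rows that do not move let the fingers close. It gives the time, the measured TCP pose, the force, the opening and the grip force at its end, in the units of the state.
- telemetry.read_state(): the state, without advancing time (a new reading comes with each control period).
- imaging.camera(name): name is "side" or "top"; returns a dict with "img" (384x512x3 uint8, red, green, blue), "camera_matrix" (3x3 intrinsics, pixels), "R" (3x3) and "t" (3): a world point X has camera coordinates R X + t. Camera axes: x right, y down, z forward; pixel columns grow to the right and rows downward; lengths in m; the calibration is good to about 2 mm. A picture is of the moment at which its call begins. There is no depth.
- job.close_job(): hands the job in; it is judged then, once.
The state is a dict: "time": time; "joint_positions": joint angles; "joint_vel": joint speeds; "joint_torque": joint torques, N m; "ee_pos": TCP position; "eef_rot": TCP orientation; "ft_force": force on the tool from outside, world axes, zero at the start; "torque": the same for the moment, N m; "width": finger opening in m; "grip_force": force on a finger pad.
Only numpy, scipy, OpenCV 4.12 (cv2) and the standard library are available. Lean on these libraries where they do the work, as an engineer would, in place of code of your own. Each camera call takes 0.05 s, during which the arm holds its last target. There are 200 camera calls.

## Working session

There is one attempt and no reset: what is moved stays moved. The work goes in short steps, Python scripts to look and compute and a tool call to move; the robot and the scene stay as the last step left them, time stands still between calls to the robot, and variables do not carry over. Pictures are saved under pics/ and viewed, at most 14 in all, crops included, and the job is handed in when it is done.

Besides the shell and the picture viewer there is one more tool, called after "Request:" in YAML: its name, and indented under it one key for each argument. move_arm: Moves the arm, as the interface text tells. Its arguments: {"type":"object","properties":{"steps":{"type":"array","items":{"type":"object","properties":{"dx":{"type":"number"},"dy":{"type":"number"},"dz":{"type":"number"},"spin":{"type":"number"}}}},"claw":{"type":"number"},"squeeze":{"type":"number"}},"required":["steps"]}

```bash
ls; mkdir -p pics; cat > h.py <<'E'
import numpy as np, cv2
from bench import telemetry, imaging, job, r
def shot(n):
    c=imaging.camera(n); return c
def save(c,f,box=None,scale=1):
    im=c["img"][:,:,::-1]
    if box: x0,y0,x1,y1=box; im=im[y0:y1,x0:x1]
    cv2.imwrite("pics/"+f,cv2.resize(im,None,fx=scale,fy=scale,interpolation=cv2.INTER_CUBIC))
def ray(c,u,v):
    K=np.array(c["camera_matrix"]);R=np.array(c["R"]);t=np.array(c["t"])
    return -R.T@t, R.T@np.linalg.solve(K,[u,v,1.])
def onz(c,u,v,z):
    o,d=ray(c,u,v); return o+d*(z-o[2])/d[2]
def proj(c,X):
    p=np.array(c["camera_matrix"])@(np.array(c["R"])@np.array(X,float)+np.array(c["t"])); return p[:2]/p[2]
E
python3 - <<'E'
from h import *
s=telemetry.read_state();print(s,r.tips_ahead)
for n in("top","side"):
    c=shot(n);save(c,n+"0.png",scale=1.56);print(n,ray(c,256,192),c["camera_matrix"])
    np.save(n+"0.npy",c,allow_pickle=True)
E
```

```text
pics
{'time': 0.0, 'joint_positions': array([-1.24362014,  0.33285773, -0.06474217,  1.46094666,  0.021576  ,
        1.34989067, -0.08851414]), 'joint_vel': array([-0.00015568,  0.00101256,  0.00015902, -0.0004361 ,  0.00026944,
       -0.00116618,  0.00064725]), 'joint_torque': array([-1.21768251e-03, -6.23262548e+01,  2.34896393e-02, -3.89898098e+01,
       -6.15761708e-02,  3.97128391e-02,  1.43211200e-04]), 'ee_pos': array([0.21410353, 0.58704292, 0.40396013]), 'eef_rot': array([ 1.73977440e-01,  9.84749387e-01, -6.95625784e-04, -1.08422639e-04]), 'ft_force': array([-0.42952436, -0.34147354, -0.54434612]), 'torque': array([-0.02628288,  0.02361497,  0.01662851]), 'grip_force': 0.0, 'width': 0.08677818592398716} 0.1822
top (array([0.4498597 , 0.00546539, 1.13166426]), array([ 0.11611288, -0.00517779, -0.99326927])) [[382.15530347   0.         258.5180133 ]
 [  0.         382.15530347 189.31295618]
 [  0.           0.           1.        ]]
side (array([ 0.50829391, -0.5418179 ,  0.76138308]), array([ 0.06796592,  0.62205894, -0.78016064])) [[400.05324208   0.         250.01407108]
 [  0.         400.05324208 192.74062701]
 [  0.           0.           1.        ]]
```

View pics/top0.png

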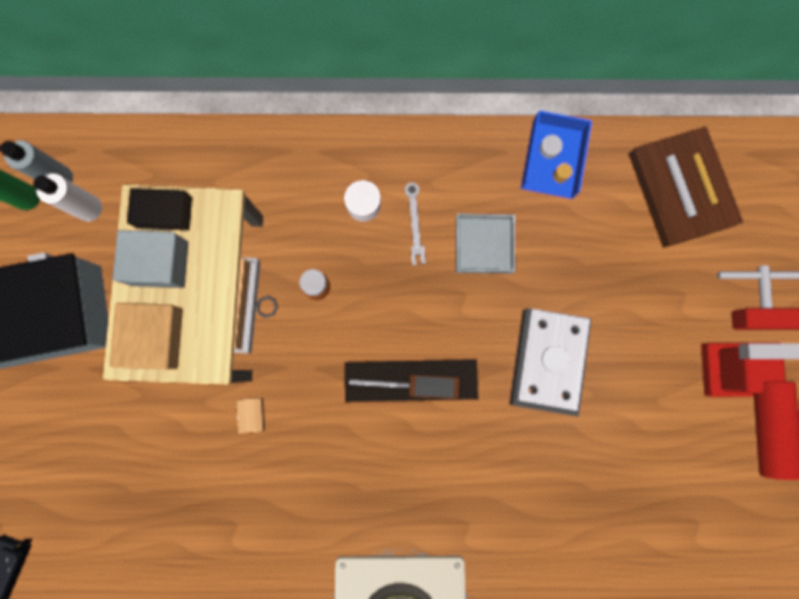

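View pics/side0.png

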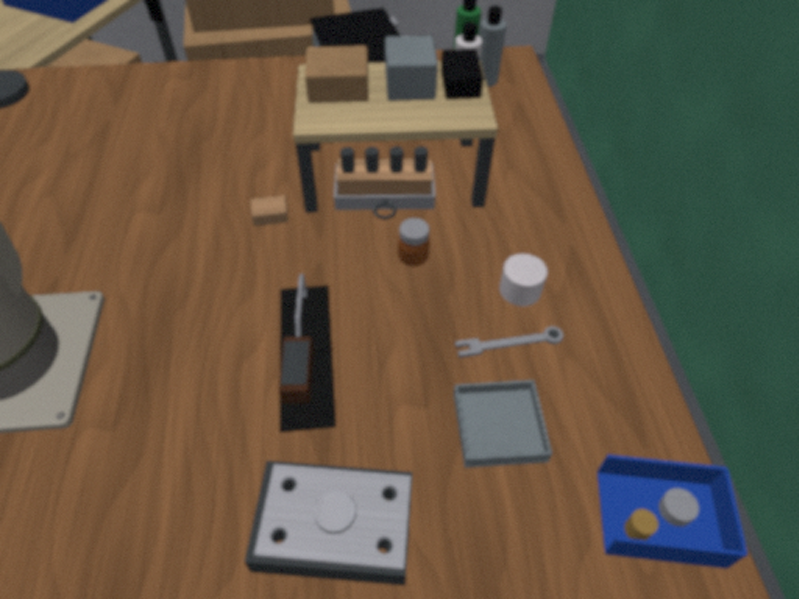

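Top view (px of the 800 px picture): jar lid (313,283), bin (485,243), eye (267,306), hook handle (435,386) with its prong at (350,381), plate holes (542,324), (575,330), (533,390), (566,395). The side view shows four pins in the rack.

```bash
python3 - <<'E'
from h import *
T=np.load("top0.npy",allow_pickle=True).item();S=np.load("side0.npy",allow_pickle=True).item()
k=1/1.5605
P=lambda c,n,u,v,z:print(n,onz(c,u*k,v*k,z).round(4))
P(T,"jar",313,283,.065);P(S,"jar s",414,231,.065)
for p in[(457,215),(514,215),(514,272),(457,272)]:P(T,"bin",*p,.025)
P(T,"eye",267,306,.021);P(S,"eye s",385,211,.021)
for p in[(257,260),(243,352)]:P(T,"trayfront",*p,.03)
for p in[(412,376),(412,397),(459,377),(459,398)]:P(T,"handle top",*p,.039)
P(T,"rod end",350,381,.048);P(S,"rod end s",302,277,.048)
for p in[(347,362),(477,360),(477,400),(346,402)]:P(T,"mat",*p,.003)
P(T,"filter",362,202,.05);P(T,"offcut",250,415,.025);P(T,"spanner",411,189,.005);P(T,"spanner",419,262,.005)
for p in[(244,190),(232,382)]:P(T,"riser",*p,.168)
g=cv2.cvtColor(T["img"],cv2.COLOR_RGB2GRAY).astype(float)
def blob(c,g,u,v,w=5):
    u=int(u);v=int(v);q=g[v-w:v+w+1,u-w:u+w+1];m=np.clip(np.percentile(q,70)-25-q,0,None)
    yy,xx=np.mgrid[v-w:v+w+1,u-w:u+w+1];return (m*xx).sum()/m.sum(),(m*yy).sum()/m.sum()
for p in[(542,324),(575,330),(533,390),(566,395)]:
    b=blob(T,g,p[0]*k,p[1]*k);print("hole",np.round(b,2),onz(T,*b,.048).round(4))
gs=cv2.cvtColor(S["img"],cv2.COLOR_RGB2GRAY).astype(float)
for p in[(289,485),(389,493),(279,536),(384,545)]:
    b=blob(S,gs,p[0]*k,p[1]*k,7);print("hole s",np.round(b,2),onz(S,*b,.048).round(4))
a=T["img"][195:275,318:388][:,:,::-1];b=S["img"][285:375,150:270][:,:,::-1]
o=np.zeros((600,800,3),np.uint8)
o[:480,:420-0]=cv2.resize(a,(420,480),interpolation=3)
o[:285,420:800]=cv2.resize(b,(380,285),interpolation=3)
o[300:600,420:800]=cv2.resize(S["img"][165:260,170:220][:,:,::-1],(380,300),interpolation=3)
cv2.imwrite("pics/z1.png",o)
E
```

```text
jar [0.6047 0.1559 0.065 ]
jar s [0.6047 0.1488 0.065 ]
bin [ 0.7415 -0.1098  0.025 ]
bin [ 0.7417 -0.2186  0.025 ]
bin [ 0.6317 -0.216   0.025 ]
bin [ 0.6316 -0.1085  0.025 ]
eye [0.5676 0.2471 0.021 ]
eye s [0.5665 0.2446 0.021 ]
trayfront [0.6531 0.2662 0.03  ]
trayfront [0.4818 0.2868 0.03  ]
handle top [ 0.4379 -0.0229  0.039 ]
handle top [ 0.4003 -0.0228  0.039 ]
handle top [ 0.436  -0.1084  0.039 ]
handle top [ 0.3984 -0.1079  0.039 ]
rod end [0.4292 0.0888 0.048 ]
rod end s [0.4281 0.0831 0.048 ]
mat [0.4637 0.0982 0.003 ]
mat [ 0.4673 -0.1465  0.003 ]
mat [ 0.3929 -0.1453  0.003 ]
mat [0.3896 0.0993 0.003 ]
filter [0.7593 0.0696 0.05  ]
offcut [0.3678 0.2717 0.025 ]
spanner [ 0.7984 -0.0229  0.005 ]
spanner [ 0.6542 -0.0378  0.005 ]
riser [0.7456 0.2584 0.168 ]
riser [0.4302 0.2675 0.168 ]
hole [347.43 207.42] [ 0.5324 -0.2606  0.048 ]
hole [368.2  211.11] [ 0.5219 -0.3196  0.048 ]
hole [341.46 249.35] [ 0.4144 -0.2403  0.048 ]
hole [362.45 253.13] [ 0.4038 -0.2991  0.048 ]
hole s [184.67 310.37] [ 0.4125 -0.2409  0.048 ]
hole s [249.06 315.97] [ 0.5302 -0.2617  0.048 ]
hole s [178.22 342.88] [ 0.4022 -0.2994  0.048 ]
hole s [246.03 348.98] [ 0.52  -0.32   0.048]
```

View pics/z1.png

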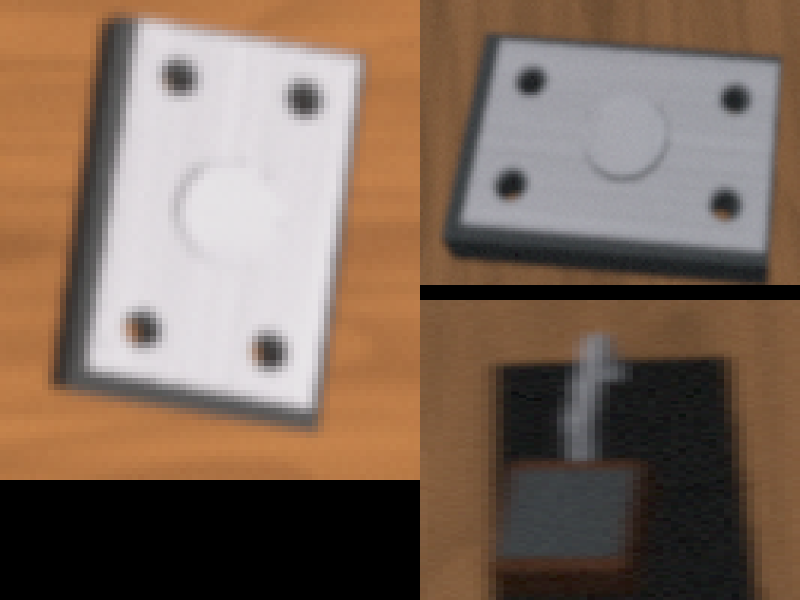

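The crops show the plate's four holes clearly; wood shows through them. A dark block margin is visible round the plate, so I'll estimate the block's line from its outline.

```bash
cat > jig.py <<'E'
from h import *
def edges(c,box):
    x0,y0,x1,y1=box
    im=cv2.resize(c["img"][y0:y1,x0:x1],None,fx=8,fy=8,interpolation=cv2.INTER_CUBIC)
    hsv=cv2.cvtColor(im,cv2.COLOR_RGB2HSV)
    m=cv2.morphologyEx(((hsv[:,:,1]<115)*255).astype(np.uint8),cv2.MORPH_CLOSE,np.ones((35,35)))
    cs,_=cv2.findContours(m,cv2.RETR_EXTERNAL,cv2.CHAIN_APPROX_NONE)
    p=max(cs,key=cv2.contourArea)[:,0]
    return np.array([((x+.5)/8-.5+x0,(y+.5)/8-.5+y0) for x,y in p[::4]])
def sides(c,box,ctr,a,z=.04):
    p=np.array([onz(c,u,v,z)[:2] for u,v in edges(c,box)])-ctr
    ex=np.array([np.cos(a),np.sin(a)]);ey=np.array([-ex[1],ex[0]])
    q=np.c_[p@ex,p@ey]
    for n,i,s,lim in(("+x",0,1,45),("-x",0,-1,45),("+y",1,1,70),("-y",1,-1,70)):
        h=(90,60)[i]*1e-3
        k=q[(np.abs(q[:,1-i])<lim*1e-3)&(s*q[:,i]>h-.02)&(s*q[:,i]<h+.045)]
        f=np.polyfit(k[:,1-i],k[:,i],1);r=k[:,i]-np.polyval(f,k[:,1-i]);k=k[abs(r)<.003];f=np.polyfit(k[:,1-i],k[:,i],1)
        print(n,len(k),"offset mm",(f[1]*1e3-s*h*1e3).round(2),"slope",f[0].round(4))
if __name__=="__main__":
    T=np.load("top0.npy",allow_pickle=True).item();S=np.load("side0.npy",allow_pickle=True).item()
    HT=np.array([[.5324,-.2606],[.5219,-.3196],[.4144,-.2403],[.4038,-.2991]])
    HS=np.array([[.5302,-.2617],[.52,-.32],[.4125,-.2409],[.4022,-.2994]])
    for n,c,H,box in(("top",T,HT,(318,190,392,280)),("side",S,HS,(150,285,275,382))):
        v=H[0]-H[2]+H[1]-H[3];a=np.arctan2(v[1],v[0]);print(n,H.mean(0),"yaw",a)
        sides(c,box,H.mean(0),a)
E
python3 jig.py
```

```text
top [ 0.468125 -0.2799  ] yaw -0.17111814129530978
+x 62 offset mm -1.7 slope 0.0018
-x 64 offset mm -4.07 slope -0.0073
+y 97 offset mm 6.47 slope 0.0051
-y 98 offset mm -0.17 slope 0.0021
side [ 0.466225 -0.2805  ] yaw -0.17401808179649517
+x 100 offset mm -2.82 slope -0.0014
-x 99 offset mm -5.45 slope -0.0045
+y 146 offset mm 2.96 slope 0.0077
-y 164 offset mm -8.64 slope 0.0068
```

```bash
cat >> h.py <<'E'
def tool(s=None):
    s=s or telemetry.read_state(); x,y,z,w=s["eef_rot"]
    yv=np.array([2*(x*y-w*z),1-2*(x*x+z*z)]); return np.array(s["ee_pos"]),np.arctan2(yv[1],yv[0])
def plan(x,y,gz,psi,rate=4.0):
    "spin, then cm in the turned tool axes, to put the grasp point at x,y,gz with tool y at angle psi"
    p,a=tool(); d=(np.array([x,y,gz+.164])-p)*100
    spin=(a-psi+np.pi/2)%np.pi-np.pi/2
    ps=a-spin
    dx=-np.sin(ps)*d[0]+np.cos(ps)*d[1]; dy=np.cos(ps)*d[0]+np.sin(ps)*d[1]
    s=telemetry.read_state()
    print("spin %.3f  dx %.2f dy %.2f dz %.2f |xy| %.1f"%(spin,dx,dy,-d[2],np.hypot(dx,dy)),"now",p.round(4),"psi %.3f q7 %.2f w %.4f F"%(a,s["joint_positions"][6],s["width"]),s["ft_force"].round(1),"grip",round(float(s["grip_force"]),1),"t",round(s["time"],2))
E
python3 -c "
from h import *
plan(.604,.153,.15,.1)"
```

```text
spin 1.121  dx -47.08 dy 34.45 dz 9.00 |xy| 58.3 now [0.2142 0.5871 0.404 ] psi 1.221 q7 -0.09 w 0.0870 F [-0.   0.7  0.2] grip 0.0 t 0.1
```

Request:
move_arm:
  steps:
    - {"spin": 0.14, "dz": -1.5}
    - {"spin": 0.14, "dz": -1.5}
    - {"spin": 0.14, "dz": -1.5}
    - {"spin": 0.14, "dz": -1.5}
    - {"spin": 0.14, "dz": -1.5}
    - {"spin": 0.14, "dz": -1.5}
    - {"spin": 0.14, "dz": -1}
    - {"spin": 0.14}
    - {"dx": -3.4, "dy": 2.5}
    - {"dx": -3.4, "dy": 2.5}
    - {"dx": -3.4, "dy": 2.5}
    - {"dx": -3.4, "dy": 2.5}
  claw: 8.0

```text
$.steps[0]: bad value
```

Request:
move_arm:
  steps:
    - {"dx": -3.4, "dy": 2.5}
    - {"dx": -3.4, "dy": 2.5}
    - {"dx": -3.4, "dy": 2.5}
    - {"dx": -3.4, "dy": 2.5}
    - {"dx": -3.4, "dy": 2.5}
    - {"dx": -3.4, "dy": 2.5}
    - {"dx": -3.4, "dy": 2.5}
    - {"dx": -3.4, "dy": 2.5}
    - {"dx": -3.4, "dy": 2.5}
    - {}
    - {}

```text
$.steps[0]: bad value
```

```bash
python3 -c "
from h import *
plan(.604,.153,.045,.1)"
```

```text
spin 1.121  dx -47.08 dy 34.45 dz 19.50 |xy| 58.3 now [0.2142 0.5871 0.404 ] psi 1.221 q7 -0.09 w 0.0870 F [-0.   0.7  0.2] grip 0.0 t 0.1
```

Request:
move_arm:
  steps:
    - {"dx": 0, "dy": 0, "spin": 0.14, "dz": -1.5}
    - {"dx": 0, "dy": 0, "spin": 0.14, "dz": -1.5}
    - {"dx": 0, "dy": 0, "spin": 0.14, "dz": -1.5}
    - {"dx": 0, "dy": 0, "spin": 0.14, "dz": -1.5}
    - {"dx": 0, "dy": 0, "spin": 0.14, "dz": -1.5}
    - {"dx": 0, "dy": 0, "spin": 0.14, "dz": -1.5}
    - {"dx": 0, "dy": 0, "spin": 0.14, "dz": -1}
    - {"dx": 0, "dy": 0, "dz": 0, "spin": 0.14}
    - {"dx": -3.4, "dy": 2.5, "dz": 0, "spin": 0}
    - {"dx": -3.4, "dy": 2.5, "dz": 0, "spin": 0}
    - {"dx": -3.4, "dy": 2.5, "dz": 0, "spin": 0}
    - {"dx": -3.4, "dy": 2.5, "dz": 0, "spin": 0}
  claw: 8.0

```text
time: 1.3
ee_pos: [0.3283, 0.4605, 0.5044]
eef_rot: [0.67, 0.742, -0.0, 0.0]
ft_force: [0.3, 0.0, 0.0]
width: 0.0799
grip_force: 0.0
```

Request:
move_arm:
  steps:
    - {"dx": -3.4, "dy": 2.5, "dz": 0, "spin": 0}
    - {"dx": -3.4, "dy": 2.5, "dz": 0, "spin": 0}
    - {"dx": -3.4, "dy": 2.5, "dz": 0, "spin": 0}
    - {"dx": -3.4, "dy": 2.5, "dz": 0, "spin": 0}
    - {"dx": -3.4, "dy": 2.5, "dz": 0, "spin": 0}
    - {"dx": -3.4, "dy": 2.5, "dz": 0, "spin": 0}
    - {"dx": -3.4, "dy": 2.5, "dz": 0, "spin": 0}
    - {"dx": -3.4, "dy": 2.5, "dz": 0, "spin": 0}
    - {"dx": -3.4, "dy": 2.5, "dz": 0, "spin": 0}
    - {"dx": 0, "dy": 0, "dz": 0, "spin": 0}

```text
time: 2.3
ee_pos: [0.5848, 0.1743, 0.5041]
eef_rot: [0.674, 0.739, -0.001, 0.001]
ft_force: [-0.2, -0.8, 0.5]
width: 0.08
grip_force: 0.0
```

```bash
python3 -c "
from h import *
plan(.604,.153,.045,.1)"
```

```text
spin -0.008  dx -2.31 dy 1.70 dz 29.51 |xy| 2.9 now [0.5848 0.1743 0.5041] psi 0.092 q7 -0.18 w 0.0800 F [-0.2 -0.8  0.5] grip 0.0 t 2.3
```

Request:
move_arm:
  steps:
    - {"dx": -2.3, "dy": 1.7, "dz": 0, "spin": 0}
    - {"dx": 0, "dy": 0, "dz": 4, "spin": 0}
    - {"dx": 0, "dy": 0, "dz": 4, "spin": 0}
    - {"dx": 0, "dy": 0, "dz": 4, "spin": 0}
    - {"dx": 0, "dy": 0, "dz": 4, "spin": 0}
    - {"dx": 0, "dy": 0, "dz": 4, "spin": 0}
    - {"dx": 0, "dy": 0, "dz": 4, "spin": 0}
    - {"dx": 0, "dy": 0, "dz": 3, "spin": 0}
    - {"dx": 0, "dy": 0, "dz": 2.5, "spin": 0}
    - {"dx": 0, "dy": 0, "dz": 0, "spin": 0}

```text
time: 3.3
ee_pos: [0.5996, 0.159, 0.2059]
eef_rot: [0.67, 0.742, -0.003, -0.002]
ft_force: [-0.8, 0.0, 0.1]
width: 0.0799
grip_force: 0.0
```

Request:
move_arm:
  steps:
    - {"dx": 0, "dy": 0, "dz": 0, "spin": 0}
    - {"dx": 0, "dy": 0, "dz": 0, "spin": 0}
    - {"dx": 0, "dy": 0, "dz": 0, "spin": 0}
    - {"dx": 0, "dy": 0, "dz": 0, "spin": 0}
    - {"dx": 0, "dy": 0, "dz": 0, "spin": 0}
    - {"dx": 0, "dy": 0, "dz": 0, "spin": 0}
    - {"dx": 0, "dy": 0, "dz": -3, "spin": 0}
    - {"dx": 0, "dy": 0, "dz": -3, "spin": 0}
    - {"dx": 0, "dy": 0, "dz": -3, "spin": 0}
    - {"dx": 0, "dy": 0, "dz": 0, "spin": 0}
  claw: 4.5
  squeeze: 20

```text
time: 4.3
ee_pos: [0.6022, 0.159, 0.3037]
eef_rot: [0.671, 0.742, 0.002, 0.001]
ft_force: [0.4, 0.3, -2.3]
width: 0.0507
grip_force: 20.0
```

```bash
python3 -c "
from h import *
plan(.6866,-.163,.135,.1)"
```

```text
spin 0.001  dx -32.88 dy 5.19 dz 0.47 |xy| 33.3 now [0.6022 0.159  0.3037] psi 0.101 q7 -0.09 w 0.0507 F [ 0.4  0.3 -2.3] grip 20.0 t 4.3
```

Request:
move_arm:
  steps:
    - {"dx": -3.6, "dy": 0.6, "dz": 0, "spin": 0}
    - {"dx": -3.6, "dy": 0.6, "dz": 0, "spin": 0}
    - {"dx": -3.6, "dy": 0.6, "dz": 0, "spin": 0}
    - {"dx": -3.6, "dy": 0.6, "dz": 0, "spin": 0}
    - {"dx": -3.6, "dy": 0.6, "dz": 0, "spin": 0}
    - {"dx": -3.6, "dy": 0.6, "dz": 0, "spin": 0}
    - {"dx": -3.6, "dy": 0.6, "dz": 0, "spin": 0}
    - {"dx": -3.6, "dy": 0.6, "dz": 0, "spin": 0}
    - {"dx": -3.5, "dy": 0.5, "dz": 0, "spin": 0}
    - {"dx": 0, "dy": 0, "dz": 0, "spin": 0}
    - {"dx": 0, "dy": 0, "dz": 0, "spin": 0}

```text
time: 5.4
ee_pos: [0.6861, -0.1581, 0.2982]
eef_rot: [0.671, 0.741, -0.001, -0.001]
ft_force: [-0.6, 0.6, -3.0]
width: 0.0504
grip_force: 20.0
```

```bash
python3 -c "
from h import *
plan(.6866,-.157,.049,.1)"
```

```text
spin -0.001  dx 0.10 dy 0.06 dz 8.52 |xy| 0.1 now [ 0.6861 -0.1581  0.2982] psi 0.099 q7 0.45 w 0.0504 F [-0.6  0.6 -3. ] grip 20.0 t 5.4
```

Request:
move_arm:
  steps:
    - {"dx": 0, "dy": 0, "dz": 3, "spin": 0}
    - {"dx": 0, "dy": 0, "dz": 3, "spin": 0}
    - {"dx": 0, "dy": 0, "dz": 1.2, "spin": 0}
    - {"dx": 0, "dy": 0, "dz": 0.6, "spin": 0}
    - {"dx": 0, "dy": 0, "dz": 0.3, "spin": 0}
    - {"dx": 0, "dy": 0, "dz": 0.2, "spin": 0}
    - {"dx": 0, "dy": 0, "dz": 0, "spin": 0}

```text
time: 6.1
ee_pos: [0.6869, -0.157, 0.2176]
eef_rot: [0.67, 0.742, 0.0, 0.001]
ft_force: [0.5, -1.2, -1.5]
width: 0.0506
grip_force: 20.0
```

Request:
move_arm:
  steps:
    - {"dx": 0, "dy": 0, "dz": 0, "spin": 0}
    - {"dx": 0, "dy": 0, "dz": 0, "spin": 0}
    - {"dx": 0, "dy": 0, "dz": 0, "spin": 0}
    - {"dx": 0, "dy": 0, "dz": 0, "spin": 0}
    - {"dx": 0, "dy": 0, "dz": -4, "spin": 0}
    - {"dx": 0, "dy": 0, "dz": -4, "spin": 0}
    - {"dx": 0, "dy": 0, "dz": -4, "spin": 0}
    - {"dx": 0, "dy": 0, "dz": 0, "spin": 0}
  claw: 6.8

```text
time: 6.9
ee_pos: [0.6877, -0.1579, 0.3437]
eef_rot: [0.671, 0.742, 0.003, 0.004]
ft_force: [0.3, -0.4, -0.3]
width: 0.0681
grip_force: 0.0
```

```bash
python3 -c "
from h import *
plan(.417,-.066,.15,1.56)
c=shot('side');save(c,'s1.png',(100,100,400,384),2)"
```

```text
spin -1.459  dx 27.16 dy 8.89 dz 2.97 |xy| 28.6 now [ 0.6877 -0.1579  0.3437] psi 0.101 q7 0.44 w 0.0681 F [ 0.3 -0.4 -0.3] grip 0.0 t 6.9
```

View pics/s1.png

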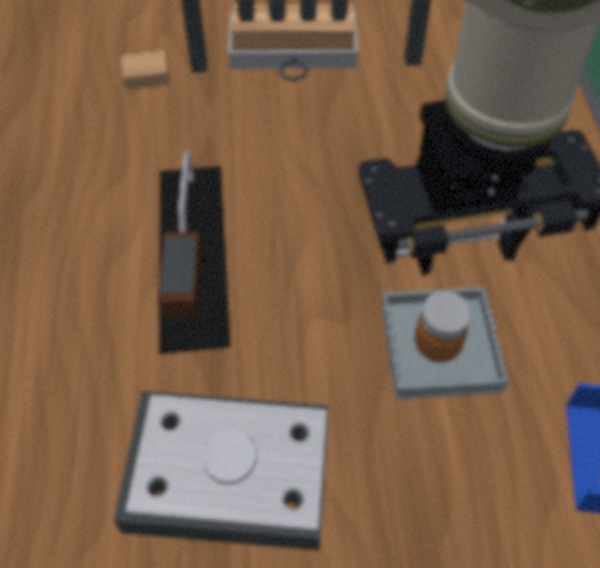

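The jar stands upright in the bin, its lid near crop (445,313). The hook lies as before. Next I grasp the hook.

```bash
python3 -c "
from h import *
plan(.4185,-.0655,.10,-.07)"
```

```text
spin 0.171  dx 7.30 dy -27.45 dz 7.63 |xy| 28.4 now [ 0.6872 -0.1575  0.3403] psi 0.101 q7 0.44 w 0.0678 F [-0.7 -0.5 -0.8] grip 0.0 t 6.95
```

Request:
move_arm:
  steps:
    - {"dx": 0, "dy": 0, "dz": 0, "spin": 0.1}
    - {"dx": 0, "dy": 0, "dz": 0, "spin": 0.07}
    - {"dx": 0.9, "dy": -3.4, "dz": 0.5, "spin": 0}
    - {"dx": 0.9, "dy": -3.4, "dz": 0.8, "spin": 0}
    - {"dx": 0.9, "dy": -3.4, "dz": 0.8, "spin": 0}
    - {"dx": 0.9, "dy": -3.4, "dz": 0.9, "spin": 0}
    - {"dx": 0.9, "dy": -3.4, "dz": 1, "spin": 0}
    - {"dx": 0.9, "dy": -3.4, "dz": 1, "spin": 0}
    - {"dx": 0.9, "dy": -3.4, "dz": 1, "spin": 0}
    - {"dx": 1, "dy": -3.6, "dz": 1, "spin": 0}
    - {"dx": 0, "dy": 0, "dz": 0, "spin": 0}
    - {"dx": 0, "dy": 0, "dz": 0, "spin": 0}

```text
time: 8.15
ee_pos: [0.4177, -0.0649, 0.2663]
eef_rot: [0.731, 0.683, 0.0, -0.0]
ft_force: [1.1, -0.2, 0.3]
width: 0.0678
grip_force: 0.0
```

```bash
python3 -c "
from h import *
plan(.4185,-.0655,.0255,-.07)"
```

```text
spin 0.002  dx -0.05 dy 0.09 dz 7.68 |xy| 0.1 now [ 0.4177 -0.0649  0.2663] psi -0.068 q7 -0.01 w 0.0678 F [ 1.1 -0.2  0.3] grip 0.0 t 8.15
```

Request:
move_arm:
  steps:
    - {"dx": 0, "dy": 0, "dz": 3, "spin": 0}
    - {"dx": 0, "dy": 0, "dz": 3, "spin": 0}
    - {"dx": 0, "dy": 0, "dz": 1, "spin": 0}
    - {"dx": 0, "dy": 0, "dz": 0.6, "spin": 0}
    - {"dx": 0, "dy": 0, "dz": 0, "spin": 0}

```text
time: 8.65
ee_pos: [0.4188, -0.0654, 0.1908]
eef_rot: [0.731, 0.682, -0.0, 0.0]
ft_force: [0.7, -0.4, -0.3]
width: 0.0679
grip_force: 0.0
```

Request:
move_arm:
  steps:
    - {"dx": 0, "dy": 0, "dz": 0, "spin": 0}
    - {"dx": 0, "dy": 0, "dz": 0, "spin": 0}
    - {"dx": 0, "dy": 0, "dz": 0, "spin": 0}
    - {"dx": 0, "dy": 0, "dz": 0, "spin": 0}
    - {"dx": 0, "dy": 0, "dz": 0, "spin": 0}
    - {"dx": 0, "dy": 0, "dz": 0, "spin": 0}
    - {"dx": 0, "dy": 0, "dz": -3, "spin": 0}
    - {"dx": 0, "dy": 0, "dz": -3, "spin": 0}
    - {"dx": 0, "dy": 0, "dz": -2, "spin": 0}
    - {"dx": 0, "dy": 0, "dz": 0, "spin": 0}
    - {"dx": 0, "dy": 0, "dz": 0, "spin": 0}
  claw: 3.2
  squeeze: 45

```text
time: 9.75
ee_pos: [0.4181, -0.0652, 0.2702]
eef_rot: [0.731, 0.682, 0.0, -0.0]
ft_force: [-0.5, 0.0, -2.1]
width: 0.04
grip_force: 45.0
```

```bash
python3 -c "
from h import *
plan(.567,.05,.10,-.07)
c=shot('side');t=shot('top')
a=c['img'][100:290,140:330,::-1];b=t['img'][130:280,140:330,::-1]
o=np.zeros((570,798,3),np.uint8)
o[:399,:399]=cv2.resize(a,(399,399),interpolation=3);o[:315,399:]=cv2.resize(b,(399,315),interpolation=3)
cv2.imwrite('pics/z2.png',o)"
```

```text
spin 0.001  dx 12.53 dy 14.05 dz 0.62 |xy| 18.8 now [ 0.4181 -0.0652  0.2702] psi -0.069 q7 -0.02 w 0.0400 F [-0.5  0.  -2.1] grip 45.0 t 9.75
```

View pics/z2.png

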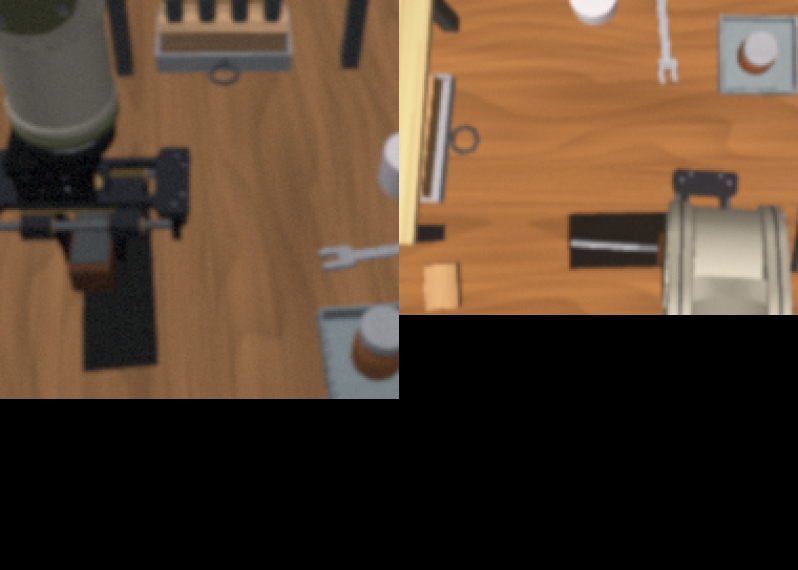

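The hook is held in line, with its rod end at (572,243) in the top crop. Computing the prong's offset from the tool.

```bash
python3 -c "
from h import *
T=np.load('top0.npy',allow_pickle=True).item()
f=lambda u,v,z:onz(T,140+(u-399)/2.1,130+v/2.1,z)
print(f(572,243,.125),f(655,248,.125),'eye',f(464,138,.021))
plan(.567-.006,.246-.15,.10,0.0)"
```

```text
[0.42668986 0.08779136 0.125     ] [ 0.42041767 -0.01513183  0.125     ] eye [0.56871262 0.24757645 0.021     ]
spin -0.069  dx 16.12 dy 14.33 dz 0.55 |xy| 21.6 now [ 0.4177 -0.0652  0.2695] psi -0.069 q7 -0.02 w 0.0397 F [-0.7 -0.9 -1.8] grip 45.0 t 9.85
```

```bash
python3 -c "
from h import *
plan(.5582,.0995,.106,-.069)"
```

```text
spin 0.000  dx 17.40 dy 12.88 dz -0.05 |xy| 21.6 now [ 0.4177 -0.0652  0.2695] psi -0.069 q7 -0.02 w 0.0397 F [-0.7 -0.9 -1.8] grip 45.0 t 9.85
```

Request:
move_arm:
  steps:
    - {"dx": 2.4, "dy": 1.9, "dz": 0, "spin": 0}
    - {"dx": 2.5, "dy": 1.8, "dz": 0, "spin": 0}
    - {"dx": 2.5, "dy": 1.8, "dz": 0, "spin": 0}
    - {"dx": 2.5, "dy": 1.8, "dz": 0, "spin": 0}
    - {"dx": 2.5, "dy": 1.9, "dz": 0, "spin": 0}
    - {"dx": 2.5, "dy": 1.9, "dz": 0, "spin": 0}
    - {"dx": 2.5, "dy": 1.8, "dz": 0, "spin": 0}
    - {"dx": 0, "dy": 0, "dz": 0, "spin": 0}
    - {"dx": 0, "dy": 0, "dz": 1, "spin": 0}
    - {"dx": 0, "dy": 0, "dz": 1, "spin": 0}
    - {"dx": 0, "dy": 0, "dz": 0.5, "spin": 0}
    - {"dx": 0, "dy": 0, "dz": 0, "spin": 0}

```text
time: 11.05
ee_pos: [0.5583, 0.0987, 0.2444]
eef_rot: [0.731, 0.682, -0.001, -0.0]
ft_force: [-0.1, -1.1, -2.1]
width: 0.0398
grip_force: 45.0
```

```bash
python3 -c "
from h import *
plan(.5582,.0995,.028,-.069)
c=shot('side');t=shot('top')
a=c['img'][95:175,200:290,::-1];b=t['img'][165:230,140:230,::-1]
o=np.zeros((356,800,3),np.uint8)
o[:356,:400]=cv2.resize(a,(400,356),interpolation=3);o[:289,400:]=cv2.resize(b,(400,289),interpolation=3)
cv2.imwrite('pics/z3.png',o)
X=[.5675,.2465,.021]
print('eye',(proj(c,X)-[200,95])*400/90,(proj(t,X)-[140,165])*400/90)"
```

```text
spin -0.001  dx 0.08 dy -0.01 dz 5.24 |xy| 0.1 now [0.5583 0.0987 0.2444] psi -0.070 q7 -0.18 w 0.0398 F [-0.1 -1.1 -2.1] grip 45.0 t 11.05
eye [209.06714177 176.43212403] [139.16173494 138.34723805]
```

View pics/z3.png

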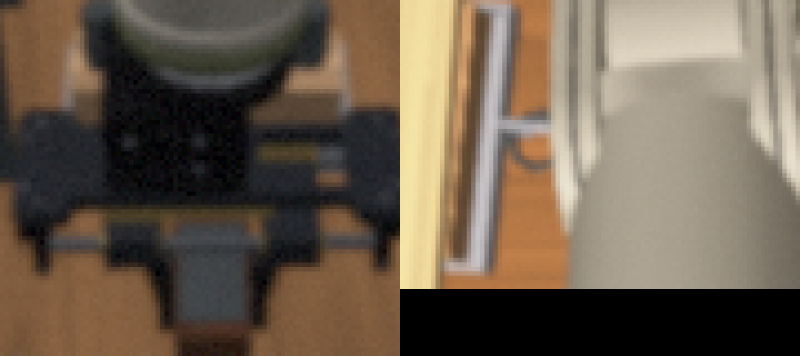

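```bash
python3 -c "
from h import *
t=np.load('top0.npy',allow_pickle=True).item()
f=lambda u,v,z:onz(t,140+(u-400)/4.444,165+v/4.444,z)
print(f(501,125,.102),f(548,128,.102),f(535,138,.021))"
```

```text
[0.5670722 0.252291  0.102    ] [0.56524363 0.2237197  0.102     ] [0.56771928 0.24921905 0.021     ]
```

Top crop: the prong is over the eye, rod end at (501,125). Lowering it in.

Request:
move_arm:
  steps:
    - {"dx": 0, "dy": 0, "dz": 1, "spin": 0}
    - {"dx": 0, "dy": 0, "dz": 1, "spin": 0}
    - {"dx": 0, "dy": 0, "dz": 1, "spin": 0}
    - {"dx": 0, "dy": 0, "dz": 1, "spin": 0}
    - {"dx": 0, "dy": 0, "dz": 0.8, "spin": 0}
    - {"dx": 0, "dy": 0, "dz": 0.4, "spin": 0}
    - {"dx": 0, "dy": 0, "dz": 0, "spin": 0}
    - {"dx": 0, "dy": 0, "dz": 0, "spin": 0}
    - {"dx": 0, "dy": 0, "dz": 0, "spin": 0}

```text
time: 12.05
ee_pos: [0.5592, 0.0994, 0.1942]
eef_rot: [0.731, 0.682, 0.0, 0.0]
ft_force: [-0.2, -1.1, -1.7]
width: 0.0397
grip_force: 45.0
```

Request:
move_arm:
  steps:
    - {"dx": -0.5, "dy": 0, "dz": 0, "spin": 0}
    - {"dx": -0.5, "dy": 0, "dz": 0, "spin": 0}
    - {"dx": -0.5, "dy": 0, "dz": 0, "spin": 0}
    - {"dx": -0.5, "dy": 0, "dz": 0, "spin": 0}
    - {"dx": -0.5, "dy": 0, "dz": 0, "spin": 0}
    - {"dx": -0.5, "dy": 0, "dz": 0, "spin": 0}
    - {"dx": 0, "dy": 0, "dz": 0, "spin": 0}

```text
time: 12.75
ee_pos: [0.5569, 0.0696, 0.1939]
eef_rot: [0.731, 0.682, 0.0, -0.0]
ft_force: [-0.8, 3.2, -2.0]
width: 0.0395
grip_force: 45.0
```

```bash
python3 -c "
from h import *
plan(.565,-.1,.028,-.069)
t=shot('top');save(t,'t2.png',(140,140,260,240),4)"
```

```text
spin 0.000  dx -16.87 dy 1.98 dz 0.19 |xy| 17.0 now [0.5569 0.0696 0.1939] psi -0.069 q7 -0.10 w 0.0395 F [-0.8  3.2 -2. ] grip 45.0 t 12.75
```

View pics/t2.png

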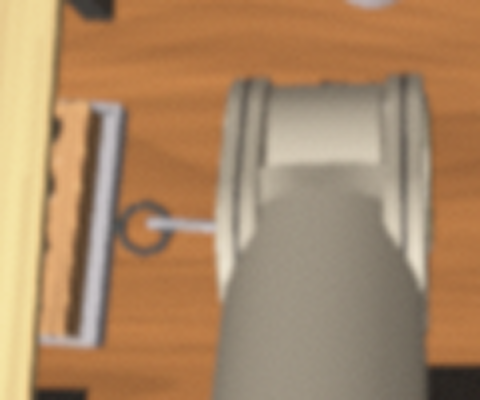

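The tray follows the hook; the ring at crop (145,228) is held by the prong. Dragging on.

Request:
move_arm:
  steps:
    - {"dx": -1.2, "dy": 0.1, "dz": 0, "spin": 0}
    - {"dx": -1.3, "dy": 0.1, "dz": 0, "spin": 0}
    - {"dx": -1.3, "dy": 0.1, "dz": 0, "spin": 0}
    - {"dx": -1.3, "dy": 0.1, "dz": 0, "spin": 0}
    - {"dx": -1.3, "dy": 0.1, "dz": 0, "spin": 0}
    - {"dx": -1.3, "dy": 0.1, "dz": 0, "spin": 0}
    - {"dx": -1.3, "dy": 0.1, "dz": 0, "spin": 0}
    - {"dx": -1.3, "dy": 0.1, "dz": 0, "spin": 0}
    - {"dx": -1.3, "dy": 0.1, "dz": 0, "spin": 0}
    - {"dx": -1.3, "dy": 0.1, "dz": 0, "spin": 0}
    - {"dx": -1.3, "dy": 0.1, "dz": 0, "spin": 0}
    - {"dx": -1.3, "dy": 0.1, "dz": 0, "spin": 0}

```text
time: 14.0
ee_pos: [0.5582, -0.0852, 0.1936]
eef_rot: [0.731, 0.683, 0.0, -0.001]
ft_force: [0.6, 6.6, -1.5]
width: 0.0397
grip_force: 45.0
```

Request:
move_arm:
  steps:
    - {"dx": 0, "dy": 0, "dz": 0, "spin": 0}
    - {"dx": 0, "dy": 0, "dz": 0, "spin": 0}
    - {"dx": 0.5, "dy": 0, "dz": 0, "spin": 0}
    - {"dx": 0.4, "dy": 0, "dz": 0, "spin": 0}
    - {"dx": 0, "dy": 0, "dz": 0, "spin": 0}
    - {"dx": 0, "dy": 0, "dz": 0, "spin": 0}

```text
time: 14.6
ee_pos: [0.5589, -0.0765, 0.1937]
eef_rot: [0.731, 0.683, 0.0, -0.0]
ft_force: [0.3, -0.5, -1.8]
width: 0.0399
grip_force: 45.0
```

```bash
python3 -c "
from h import *
plan(.565,-.1,.028,-.069)
t=shot('top');np.save('t3.npy',t,allow_pickle=True);save(t,'t3.png',(140,110,290,240),4)"
```

```text
spin 0.001  dx -2.30 dy 0.77 dz 0.17 |xy| 2.4 now [ 0.5589 -0.0765  0.1937] psi -0.068 q7 0.18 w 0.0399 F [ 0.3 -0.5 -1.8] grip 45.0 t 14.6
```

View pics/t3.png

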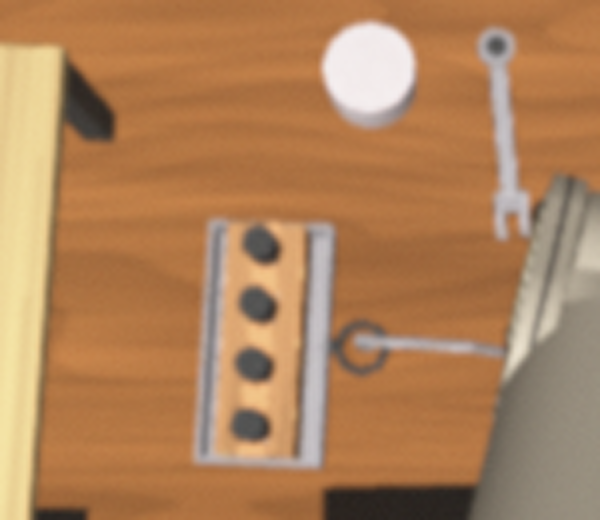

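The tray is well clear with four pins, grips at crop (261,243), (258,304), (254,365), (249,426). The prong sits mid-ring. Lifting the hook off and putting it back.

Request:
move_arm:
  steps:
    - {"dx": 0, "dy": 0, "dz": -1.5, "spin": 0}
    - {"dx": 0, "dy": 0, "dz": -2, "spin": 0}
    - {"dx": 0, "dy": 0, "dz": -3, "spin": 0}
    - {"dx": 0, "dy": 0, "dz": -3, "spin": 0}
    - {"dx": 0, "dy": -3.2, "dz": 0, "spin": 0}
    - {"dx": 0, "dy": -3.2, "dz": 0, "spin": 0}
    - {"dx": 0, "dy": -3.2, "dz": 0, "spin": 0}
    - {"dx": 0, "dy": -3.2, "dz": 0, "spin": 0}
    - {"dx": 0, "dy": 0, "dz": 0, "spin": 0}
    - {"dx": 0, "dy": 0, "dz": 0, "spin": 0}

```text
time: 15.65
ee_pos: [0.431, -0.0684, 0.2899]
eef_rot: [0.731, 0.682, 0.001, 0.0]
ft_force: [0.0, 0.5, -2.1]
width: 0.0399
grip_force: 45.0
```

```bash
python3 -c "
from h import *
plan(.424,-.0655,.0275,-.069)
t=np.load('t3.npy',allow_pickle=True).item()
for p in[(261,243),(258,304),(254,365),(249,426)]: print(onz(t,140+p[0]/4,110+p[1]/4,.094))
"
```

```text
spin -0.000  dx 0.24 dy -0.72 dz 9.84 |xy| 0.8 now [ 0.431  -0.0684  0.2899] psi -0.069 q7 -0.01 w 0.0399 F [ 0.   0.5 -2.1] grip 45.0 t 15.65
[0.62991355 0.13951935 0.094     ]
[0.58763428 0.14088656 0.094     ]
[0.54577316 0.14291944 0.094     ]
[0.50432497 0.14560809 0.094     ]
```

Request:
move_arm:
  steps:
    - {"dx": 0.2, "dy": -0.7, "dz": 3, "spin": 0}
    - {"dx": 0, "dy": 0, "dz": 3, "spin": 0}
    - {"dx": 0, "dy": 0, "dz": 2, "spin": 0}
    - {"dx": 0, "dy": 0, "dz": 1.2, "spin": 0}
    - {"dx": 0, "dy": 0, "dz": 0.5, "spin": 0}
    - {"dx": 0, "dy": 0, "dz": 0.2, "spin": 0}
    - {"dx": 0, "dy": 0, "dz": 0, "spin": 0}

```text
time: 16.35
ee_pos: [0.4248, -0.066, 0.191]
eef_rot: [0.731, 0.682, -0.0, -0.001]
ft_force: [-8.3, -1.7, 14.9]
width: 0.0396
grip_force: 45.0
```

Request:
move_arm:
  steps:
    - {"dx": 0, "dy": 0, "dz": 0, "spin": 0}
    - {"dx": 0, "dy": 0, "dz": 0, "spin": 0}
    - {"dx": 0, "dy": 0, "dz": 0, "spin": 0}
    - {"dx": 0, "dy": 0, "dz": 0, "spin": 0}
    - {"dx": 0, "dy": 0, "dz": 0, "spin": 0}
    - {"dx": 0, "dy": 0, "dz": -4, "spin": 0}
    - {"dx": 0, "dy": 0, "dz": -4, "spin": 0}
    - {"dx": 0, "dy": 0, "dz": -4, "spin": 0}
    - {"dx": 0, "dy": 0, "dz": -4, "spin": 0}
    - {"dx": 0, "dy": 0, "dz": 0, "spin": 0}
  claw: 7.0

```text
time: 17.35
ee_pos: [0.4256, -0.066, 0.3546]
eef_rot: [0.731, 0.682, 0.003, 0.002]
ft_force: [0.2, -0.1, 0.1]
width: 0.0705
grip_force: 0.0
```

```bash
python3 -c "
from h import *
plan(.5043,.1456,.16,1.52)
c=shot('side');np.save('s4.npy',c,allow_pickle=True);save(c,'s4.png',(130,70,330,290),2.6)"
```

```text
spin 1.552  dx 6.79 dy -21.54 dz 3.06 |xy| 22.6 now [ 0.4256 -0.066   0.3546] psi -0.069 q7 -0.07 w 0.0705 F [ 0.2 -0.1  0.1] grip 0.0 t 17.35
```

View pics/s4.png

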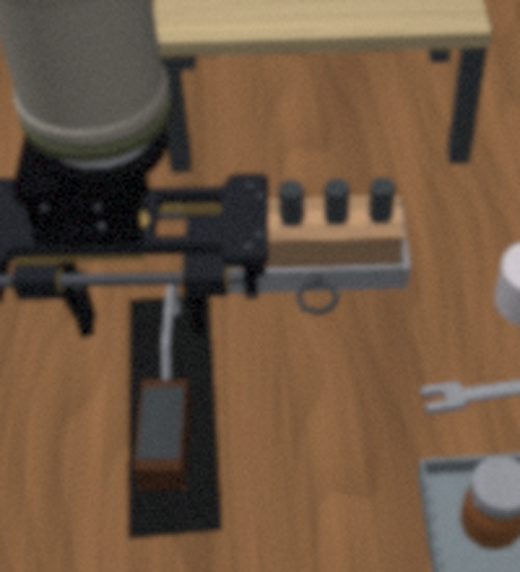

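The hook lies flat on the mat again. Pin top centres in the side crop: (291,188), (336,188), (382,187). Comparing with the top view.

```bash
python3 -c "
from h import *
c=np.load('s4.npy',allow_pickle=True).item()
for p in[(291,187),(336,187),(382,186)]: print(onz(c,130+p[0]/2.6,70+p[1]/2.6,.094))
plan(.5043,.1456,.16,-1.55)
"
```

```text
[0.54754116 0.14503897 0.094     ]
[0.58851809 0.14151205 0.094     ]
[0.63056913 0.13920046 0.094     ]
spin 1.481  dx 8.37 dy -20.97 dz 2.81 |xy| 22.6 now [ 0.425  -0.0658  0.3521] psi -0.069 q7 -0.06 w 0.0700 F [-0.8 -0.8 -0.2] grip 0.0 t 17.4
```

Request:
move_arm:
  steps:
    - {"dx": 0, "dy": 0, "dz": 0.3, "spin": 0.14}
    - {"dx": 0, "dy": 0, "dz": 0.3, "spin": 0.14}
    - {"dx": 0, "dy": 0, "dz": 0.3, "spin": 0.14}
    - {"dx": 0, "dy": 0, "dz": 0.3, "spin": 0.14}
    - {"dx": 0, "dy": 0, "dz": 0.3, "spin": 0.14}
    - {"dx": 0, "dy": 0, "dz": 0.3, "spin": 0.14}
    - {"dx": 0, "dy": 0, "dz": 0.3, "spin": 0.14}
    - {"dx": 0, "dy": 0, "dz": 0.3, "spin": 0.14}
    - {"dx": 0, "dy": 0, "dz": 0, "spin": 0.14}
    - {"dx": 0, "dy": 0, "dz": 0, "spin": 0.14}
    - {"dx": 0, "dy": 0, "dz": 0, "spin": 0.08}
  claw: 5.0

```text
time: 18.5
ee_pos: [0.4239, -0.0657, 0.3245]
eef_rot: [1.0, 0.008, -0.001, 0.0]
ft_force: [-0.6, -0.0, -1.0]
width: 0.0501
grip_force: 0.0
```

Request:
move_arm:
  steps:
    - {"dx": 1.4, "dy": -3.5, "dz": 0, "spin": 0}
    - {"dx": 1.4, "dy": -3.5, "dz": 0, "spin": 0}
    - {"dx": 1.4, "dy": -3.5, "dz": 0, "spin": 0}
    - {"dx": 1.4, "dy": -3.5, "dz": 0, "spin": 0}
    - {"dx": 1.4, "dy": -3.5, "dz": 0, "spin": 0}
    - {"dx": 1.4, "dy": -3.5, "dz": 0, "spin": 0}
    - {"dx": 0, "dy": 0, "dz": 0, "spin": 0}
    - {"dx": 0, "dy": 0, "dz": 0, "spin": 0}

```text
time: 19.3
ee_pos: [0.5034, 0.1465, 0.3242]
eef_rot: [1.0, 0.012, -0.001, 0.001]
ft_force: [0.0, -0.6, 0.3]
width: 0.0501
grip_force: 0.0
```

```bash
python3 -c "
from h import *
plan(.5045,.1455,.08,-1.55)
"
```

```text
spin 0.002  dx 0.11 dy 0.10 dz 8.02 |xy| 0.1 now [0.5034 0.1465 0.3242] psi -1.548 q7 -1.88 w 0.0501 F [ 0.  -0.6  0.3] grip 0.0 t 19.3
```

Request:
move_arm:
  steps:
    - {"dx": 0.1, "dy": 0.1, "dz": 3, "spin": 0}
    - {"dx": 0, "dy": 0, "dz": 3, "spin": 0}
    - {"dx": 0, "dy": 0, "dz": 1.5, "spin": 0}
    - {"dx": 0, "dy": 0, "dz": 0.5, "spin": 0}
    - {"dx": 0, "dy": 0, "dz": 0, "spin": 0}
    - {"dx": 0, "dy": 0, "dz": 0, "spin": 0}

```text
time: 19.9
ee_pos: [0.505, 0.1447, 0.2465]
eef_rot: [1.0, 0.011, 0.001, -0.0]
ft_force: [0.3, 0.3, 0.4]
width: 0.0499
grip_force: 0.0
```

Request:
move_arm:
  steps:
    - {"dx": 0, "dy": 0, "dz": 0, "spin": 0}
    - {"dx": 0, "dy": 0, "dz": 0, "spin": 0}
    - {"dx": 0, "dy": 0, "dz": 0, "spin": 0}
    - {"dx": 0, "dy": 0, "dz": 0, "spin": 0}
    - {"dx": 0, "dy": 0, "dz": 0, "spin": 0}
    - {"dx": 0, "dy": 0, "dz": 0, "spin": 0}
    - {"dx": 0, "dy": 0, "dz": -2, "spin": 0}
    - {"dx": 0, "dy": 0, "dz": -2, "spin": 0}
    - {"dx": 0, "dy": 0, "dz": -3, "spin": 0}
    - {"dx": 0, "dy": 0, "dz": -3, "spin": 0}
    - {"dx": 0, "dy": 0, "dz": 0, "spin": 0}
    - {"dx": 0, "dy": 0, "dz": 0, "spin": 0}
  claw: 1.6
  squeeze: 45

```text
time: 21.1
ee_pos: [0.5047, 0.1447, 0.3456]
eef_rot: [1.0, 0.011, 0.0, 0.0]
ft_force: [-0.2, -0.3, -1.8]
width: 0.0229
grip_force: 44.9
```

```bash
python3 -c "
from h import *
plan(.4101,-.2384,.17,-1.55)
"
```

```text
spin 0.001  dx -10.25 dy 38.11 dz 1.16 |xy| 39.5 now [0.5047 0.1447 0.3456] psi -1.549 q7 -1.88 w 0.0229 F [-0.2 -0.3 -1.8] grip 44.9 t 21.1
```

Request:
move_arm:
  steps:
    - {"dx": -0.9, "dy": 3.4, "dz": 0, "spin": 0}
    - {"dx": -0.9, "dy": 3.5, "dz": 0, "spin": 0}
    - {"dx": -0.9, "dy": 3.5, "dz": 0, "spin": 0}
    - {"dx": -0.9, "dy": 3.5, "dz": 0, "spin": 0}
    - {"dx": -0.9, "dy": 3.5, "dz": 0, "spin": 0}
    - {"dx": -0.9, "dy": 3.5, "dz": 0, "spin": 0}
    - {"dx": -0.9, "dy": 3.5, "dz": 0, "spin": 0}
    - {"dx": -0.9, "dy": 3.5, "dz": 0, "spin": 0}
    - {"dx": -1, "dy": 3.4, "dz": 0, "spin": 0}
    - {"dx": -1, "dy": 3.4, "dz": 0, "spin": 0}
    - {"dx": -1, "dy": 3.4, "dz": 0, "spin": 0}
    - {"dx": 0, "dy": 0, "dz": 0, "spin": 0}

```text
time: 22.3
ee_pos: [0.4086, -0.2421, 0.3445]
eef_rot: [1.0, 0.008, -0.001, 0.001]
ft_force: [-0.1, 0.1, -1.7]
width: 0.0231
grip_force: 44.9
```

Request:
move_arm:
  steps:
    - {"dx": 0, "dy": 0, "dz": 2.5, "spin": 0}
    - {"dx": 0, "dy": 0, "dz": 1.5, "spin": 0}
    - {"dx": 0, "dy": 0, "dz": 1, "spin": 0}
    - {"dx": 0, "dy": 0, "dz": 0, "spin": 0}
    - {"dx": 0, "dy": 0, "dz": 0, "spin": 0}

```text
time: 22.8
ee_pos: [0.4111, -0.2379, 0.2957]
eef_rot: [1.0, 0.011, -0.0, 0.0]
ft_force: [0.8, 0.7, -0.5]
width: 0.0231
grip_force: 44.9
```

```bash
python3 -c "
from h import *
plan(.4105,-.2388,.127,-1.55)
c=shot('side');np.save('s5.npy',c,allow_pickle=True);save(c,'s5.png',(150,240,280,384),4)
p,a=tool();print([(proj(c,[p[0],p[1],z])-[150,240])*4 for z in(p[2]-.19,p[2]-.2325)])"
```

```text
spin 0.001  dx -0.06 dy 0.09 dz 0.47 |xy| 0.1 now [ 0.4111 -0.2379  0.2957] psi -1.549 q7 -1.05 w 0.0231 F [ 0.8  0.7 -0.5] grip 44.9 t 22.8
[array([118.69487816, 222.5964612 ]), array([131.54995608, 262.07497187])]
```

View pics/s5.png

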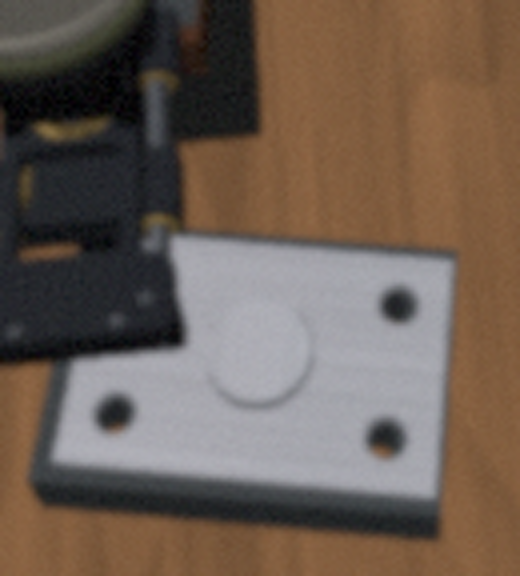

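The gripper hides this hole, so I'll feel my way down.

Request:
move_arm:
  steps:
    - {"dx": 0, "dy": 0.1, "dz": 0.8, "spin": 0}
    - {"dx": 0, "dy": 0, "dz": 0.5, "spin": 0}
    - {"dx": 0, "dy": 0, "dz": 0.4, "spin": 0}
    - {"dx": 0, "dy": 0, "dz": 0.4, "spin": 0}
    - {"dx": 0, "dy": 0, "dz": 0.4, "spin": 0}
    - {"dx": 0, "dy": 0, "dz": 0, "spin": 0}

```text
time: 23.45
ee_pos: [0.4109, -0.2389, 0.2701]
eef_rot: [1.0, 0.011, -0.0, -0.0]
ft_force: [0.7, 0.1, -1.2]
width: 0.023
grip_force: 44.9
```

Tip is about at z 0.038 with no resistance, so it is through the cover and into the jig hole.

Request:
move_arm:
  steps:
    - {"dx": 0, "dy": 0, "dz": 0.4, "spin": 0}
    - {"dx": 0, "dy": 0, "dz": 0.4, "spin": 0}
    - {"dx": 0, "dy": 0, "dz": 0.4, "spin": 0}
    - {"dx": 0, "dy": 0, "dz": 0, "spin": 0}

```text
time: 23.85
ee_pos: [0.411, -0.239, 0.2582]
eef_rot: [1.0, 0.011, -0.0, -0.0]
ft_force: [0.1, -0.2, -0.9]
width: 0.0232
grip_force: 44.9
```

Request:
move_arm:
  steps:
    - {"dx": 0, "dy": 0, "dz": 0.3, "spin": 0}
    - {"dx": 0, "dy": 0, "dz": 0.3, "spin": 0}
    - {"dx": 0, "dy": 0, "dz": 0, "spin": 0}

```text
time: 24.15
ee_pos: [0.411, -0.239, 0.2523]
eef_rot: [1.0, 0.011, -0.0, -0.0]
ft_force: [-0.2, 0.3, -0.5]
width: 0.0229
grip_force: 44.9
```

Request:
move_arm:
  steps:
    - {"dx": 0, "dy": 0, "dz": 0.3, "spin": 0}
    - {"dx": 0, "dy": 0, "dz": 0.3, "spin": 0}
    - {"dx": 0, "dy": 0, "dz": 0, "spin": 0}

```text
time: 24.45
ee_pos: [0.4106, -0.2389, 0.246]
eef_rot: [1.0, 0.011, -0.001, -0.0]
ft_force: [-1.9, 0.6, -0.6]
width: 0.023
grip_force: 44.9
```

Request:
move_arm:
  steps:
    - {"dx": 0, "dy": 0, "dz": 0.3, "spin": 0}
    - {"dx": 0, "dy": 0, "dz": 0.2, "spin": 0}
    - {"dx": 0, "dy": 0, "dz": 0, "spin": 0}

```text
time: 24.75
ee_pos: [0.4105, -0.2389, 0.2411]
eef_rot: [1.0, 0.011, -0.001, -0.0]
ft_force: [-4.9, 0.6, -2.7]
width: 0.0229
grip_force: 44.9
```

Request:
move_arm:
  steps:
    - {"dx": 0, "dy": 0, "dz": 0.2, "spin": 0}
    - {"dx": 0, "dy": 0, "dz": 0.1, "spin": 0}
    - {"dx": 0, "dy": 0, "dz": 0.1, "spin": 0}
    - {"dx": 0, "dy": 0, "dz": 0, "spin": 0}

```text
time: 25.15
ee_pos: [0.4109, -0.2393, 0.2399]
eef_rot: [1.0, 0.011, -0.0, -0.001]
ft_force: [-20.0, 9.2, 41.3]
width: 0.023
grip_force: 45.0
```

Request:
move_arm:
  steps:
    - {"dx": 0, "dy": 0, "dz": 0, "spin": 0}
    - {"dx": 0, "dy": 0, "dz": 0, "spin": 0}
    - {"dx": 0, "dy": 0, "dz": 0, "spin": 0}
    - {"dx": 0, "dy": 0, "dz": 0, "spin": 0}
    - {"dx": 0, "dy": 0, "dz": -3, "spin": 0}
    - {"dx": 0, "dy": 0, "dz": -3, "spin": 0}
    - {"dx": 0, "dy": 0, "dz": -3, "spin": 0}
    - {"dx": 0, "dy": 0, "dz": -1, "spin": 0}
    - {"dx": 0, "dy": 0, "dz": 0, "spin": 0}
    - {"dx": 0, "dy": 0, "dz": 0, "spin": 0}
  claw: 5.0

```text
time: 26.15
ee_pos: [0.4109, -0.2387, 0.3367]
eef_rot: [1.0, 0.011, -0.0, -0.0]
ft_force: [-1.0, 0.1, -0.3]
width: 0.0499
grip_force: 0.0
```

```bash
python3 -c "
from h import *
plan(.5465,.1435,.16,-1.55)
"
```

```text
spin 0.001  dx 14.35 dy -37.93 dz 1.27 |xy| 40.6 now [ 0.4109 -0.2387  0.3367] psi -1.549 q7 -1.09 w 0.0499 F [-1.   0.1 -0.3] grip 0.0 t 26.15
```

Request:
move_arm:
  steps:
    - {"dx": 1.3, "dy": -3.4, "dz": 0, "spin": 0}
    - {"dx": 1.3, "dy": -3.4, "dz": 0, "spin": 0}
    - {"dx": 1.3, "dy": -3.4, "dz": 0, "spin": 0}
    - {"dx": 1.3, "dy": -3.5, "dz": 0, "spin": 0}
    - {"dx": 1.3, "dy": -3.5, "dz": 0, "spin": 0}
    - {"dx": 1.3, "dy": -3.5, "dz": 0, "spin": 0}
    - {"dx": 1.3, "dy": -3.5, "dz": 0, "spin": 0}
    - {"dx": 1.3, "dy": -3.5, "dz": 0, "spin": 0}
    - {"dx": 1.3, "dy": -3.4, "dz": 0, "spin": 0}
    - {"dx": 1.3, "dy": -3.4, "dz": 0, "spin": 0}
    - {"dx": 1.3, "dy": -3.4, "dz": 0, "spin": 0}
    - {"dx": 0, "dy": 0, "dz": 0, "spin": 0}

```text
time: 27.35
ee_pos: [0.5457, 0.1485, 0.3352]
eef_rot: [1.0, 0.014, -0.001, -0.0]
ft_force: [0.4, -0.7, -1.2]
width: 0.05
grip_force: 0.0
```

```bash
python3 -c "
from h import *
plan(.5465,.1435,.08,-1.55)
c=shot('side');np.save('s6.npy',c,allow_pickle=True);save(c,'s6.png',(150,240,280,384),4)"
```

```text
spin 0.008  dx 0.07 dy 0.50 dz 9.12 |xy| 0.5 now [0.5457 0.1485 0.3352] psi -1.542 q7 -1.82 w 0.0500 F [ 0.4 -0.7 -1.2] grip 0.0 t 27.35
```

View pics/s6.png

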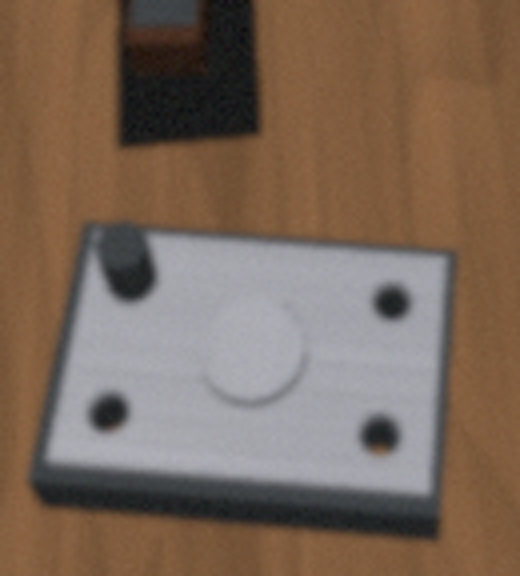

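Pin 1 is seated, with no gap seen under its shoulder, and the plate has shifted. On to pin 2.

Request:
move_arm:
  steps:
    - {"dx": 0, "dy": 0, "dz": 2, "spin": 0}
    - {"dx": 0, "dy": 0, "dz": 2, "spin": 0}
    - {"dx": 0, "dy": 0, "dz": 0, "spin": 0}
    - {"dx": 0, "dy": 0, "dz": 0, "spin": 0}

```text
time: 27.8
ee_pos: [0.5456, 0.142, 0.2973]
eef_rot: [1.0, 0.01, -0.001, 0.0]
ft_force: [0.8, -0.3, 1.2]
width: 0.0502
grip_force: 0.0
```

```bash
python3 -c "
from h import *
plan(.5465,.1435,.08,-1.55)
"
```

```text
spin -0.000  dx 0.09 dy -0.14 dz 5.33 |xy| 0.2 now [0.5456 0.142  0.2973] psi -1.550 q7 -1.81 w 0.0502 F [ 0.8 -0.3  1.2] grip 0.0 t 27.8
```

Request:
move_arm:
  steps:
    - {"dx": 0.1, "dy": -0.1, "dz": 2, "spin": 0}
    - {"dx": 0, "dy": 0, "dz": 2, "spin": 0}
    - {"dx": 0, "dy": 0, "dz": 1.3, "spin": 0}
    - {"dx": 0, "dy": 0, "dz": 0, "spin": 0}
    - {"dx": 0, "dy": 0, "dz": 0, "spin": 0}
    - {"dx": 0, "dy": 0, "dz": 0, "spin": 0}

```text
time: 28.4
ee_pos: [0.5472, 0.144, 0.2459]
eef_rot: [1.0, 0.011, 0.001, -0.0]
ft_force: [-0.7, -0.5, 0.4]
width: 0.0498
grip_force: 0.0
```

Request:
move_arm:
  steps:
    - {"dx": 0, "dy": 0, "dz": 0, "spin": 0}
    - {"dx": 0, "dy": 0, "dz": 0, "spin": 0}
    - {"dx": 0, "dy": 0, "dz": 0, "spin": 0}
    - {"dx": 0, "dy": 0, "dz": 0, "spin": 0}
    - {"dx": 0, "dy": 0, "dz": 0, "spin": 0}
    - {"dx": 0, "dy": 0, "dz": 0, "spin": 0}
    - {"dx": 0, "dy": 0, "dz": -2, "spin": 0}
    - {"dx": 0, "dy": 0, "dz": -2, "spin": 0}
    - {"dx": 0, "dy": 0, "dz": -3, "spin": 0}
    - {"dx": 0, "dy": 0, "dz": -3, "spin": 0}
    - {"dx": 0, "dy": 0, "dz": 0, "spin": 0}
    - {"dx": 0, "dy": 0, "dz": 0, "spin": 0}
  claw: 1.6

```text
time: 29.6
ee_pos: [0.5467, 0.1439, 0.3447]
eef_rot: [1.0, 0.011, 0.0, -0.0]
ft_force: [-1.3, 0.0, -1.0]
width: 0.0228
grip_force: 45.0
```

```bash
python3 -c "
from h import *
plan(.5175,-.318,.137,-1.55)
c=np.load('s6.npy',allow_pickle=True).item()
for p in[(391,302),(380,434),(109,411)]: print(onz(c,150+p[0]/4,240+p[1]/4,.048))
"
```

```text
spin 0.001  dx -3.88 dy 46.12 dz 4.37 |xy| 46.3 now [0.5467 0.1439 0.3447] psi -1.549 q7 -1.82 w 0.0228 F [-1.3  0.  -1. ] grip 45.0 t 29.6
[ 0.527916   -0.26058917  0.048     ]
[ 0.51831495 -0.31903617  0.048     ]
[ 0.40051817 -0.29903694  0.048     ]
```

Request:
move_arm:
  steps:
    - {"dx": -0.3, "dy": 3.8, "dz": 0, "spin": 0}
    - {"dx": -0.3, "dy": 3.8, "dz": 0, "spin": 0}
    - {"dx": -0.3, "dy": 3.8, "dz": 0, "spin": 0}
    - {"dx": -0.3, "dy": 3.8, "dz": 0, "spin": 0}
    - {"dx": -0.3, "dy": 3.9, "dz": 0, "spin": 0}
    - {"dx": -0.3, "dy": 3.9, "dz": 0, "spin": 0}
    - {"dx": -0.3, "dy": 3.9, "dz": 0, "spin": 0}
    - {"dx": -0.3, "dy": 3.9, "dz": 0, "spin": 0}
    - {"dx": -0.3, "dy": 3.9, "dz": 0, "spin": 0}
    - {"dx": -0.3, "dy": 3.9, "dz": 0, "spin": 0}
    - {"dx": -0.4, "dy": 3.8, "dz": 0, "spin": 0}
    - {"dx": -0.4, "dy": 3.8, "dz": 0, "spin": 0}

```text
time: 30.8
ee_pos: [0.5182, -0.3199, 0.3429]
eef_rot: [1.0, 0.011, -0.001, -0.0]
ft_force: [0.9, -0.4, -1.0]
width: 0.0228
grip_force: 45.0
```

Request:
move_arm:
  steps:
    - {"dx": 0, "dy": 0, "dz": 1.5, "spin": 0}
    - {"dx": 0, "dy": 0, "dz": 2, "spin": 0}
    - {"dx": 0, "dy": 0, "dz": 1, "spin": 0}
    - {"dx": 0, "dy": 0, "dz": 0.5, "spin": 0}
    - {"dx": 0, "dy": 0, "dz": 0, "spin": 0}
    - {"dx": 0, "dy": 0, "dz": 0, "spin": 0}

```text
time: 31.4
ee_pos: [0.5191, -0.3185, 0.2952]
eef_rot: [1.0, 0.011, 0.0, 0.0]
ft_force: [0.2, 0.1, -1.3]
width: 0.0232
grip_force: 45.0
```

```bash
python3 -c "
from h import *
plan(.518,-.3186,.106,-1.55)
"
```

```text
spin 0.001  dx -0.11 dy 0.01 dz 2.52 |xy| 0.1 now [ 0.5191 -0.3185  0.2952] psi -1.549 q7 -0.88 w 0.0232 F [ 0.2  0.1 -1.3] grip 45.0 t 31.4
```

Request:
move_arm:
  steps:
    - {"dx": -0.1, "dy": 0, "dz": 0.8, "spin": 0}
    - {"dx": 0, "dy": 0, "dz": 0.5, "spin": 0}
    - {"dx": 0, "dy": 0, "dz": 0.4, "spin": 0}
    - {"dx": 0, "dy": 0, "dz": 0.4, "spin": 0}
    - {"dx": 0, "dy": 0, "dz": 0.4, "spin": 0}
    - {"dx": 0, "dy": 0, "dz": 0, "spin": 0}

```text
time: 32.0
ee_pos: [0.5177, -0.3186, 0.269]
eef_rot: [1.0, 0.011, -0.0, -0.0]
ft_force: [0.4, -0.4, -1.4]
width: 0.0231
grip_force: 45.0
```

Request:
move_arm:
  steps:
    - {"dx": 0, "dy": 0, "dz": 0.4, "spin": 0}
    - {"dx": 0, "dy": 0, "dz": 0.4, "spin": 0}
    - {"dx": 0, "dy": 0, "dz": 0.4, "spin": 0}
    - {"dx": 0, "dy": 0, "dz": 0, "spin": 0}

```text
time: 32.4
ee_pos: [0.5176, -0.3185, 0.257]
eef_rot: [1.0, 0.011, -0.0, -0.0]
ft_force: [-0.7, 0.2, -0.6]
width: 0.0231
grip_force: 45.0
```

Request:
move_arm:
  steps:
    - {"dx": 0, "dy": 0, "dz": 0.3, "spin": 0}
    - {"dx": 0, "dy": 0, "dz": 0.3, "spin": 0}
    - {"dx": 0, "dy": 0, "dz": 0, "spin": 0}

```text
time: 32.7
ee_pos: [0.5179, -0.3185, 0.2513]
eef_rot: [1.0, 0.011, -0.0, -0.0]
ft_force: [0.7, 0.5, -1.4]
width: 0.0228
grip_force: 45.0
```

Request:
move_arm:
  steps:
    - {"dx": 0, "dy": 0, "dz": 0.3, "spin": 0}
    - {"dx": 0, "dy": 0, "dz": 0.3, "spin": 0}
    - {"dx": 0, "dy": 0, "dz": 0, "spin": 0}

```text
time: 33.0
ee_pos: [0.5178, -0.3185, 0.2452]
eef_rot: [1.0, 0.011, -0.0, -0.0]
ft_force: [0.3, 0.7, -1.2]
width: 0.0227
grip_force: 45.0
```

Request:
move_arm:
  steps:
    - {"dx": 0, "dy": 0, "dz": 0.3, "spin": 0}
    - {"dx": 0, "dy": 0, "dz": 0.1, "spin": 0}
    - {"dx": 0, "dy": 0, "dz": 0.1, "spin": 0}
    - {"dx": 0, "dy": 0, "dz": 0, "spin": 0}

```text
time: 33.4
ee_pos: [0.5178, -0.3184, 0.2404]
eef_rot: [1.0, 0.011, -0.0, -0.0]
ft_force: [0.3, 3.5, -2.4]
width: 0.023
grip_force: 45.0
```

Request:
move_arm:
  steps:
    - {"dx": 0, "dy": 0, "dz": 0.2, "spin": 0}
    - {"dx": 0, "dy": 0, "dz": 0, "spin": 0}
    - {"dx": 0, "dy": 0, "dz": 0, "spin": 0}

```text
time: 33.7
ee_pos: [0.5178, -0.3185, 0.239]
eef_rot: [1.0, 0.011, -0.0, -0.0]
ft_force: [-2.3, 5.3, 4.4]
width: 0.0231
grip_force: 45.0
```

Request:
move_arm:
  steps:
    - {"dx": 0, "dy": 0, "dz": 0.15, "spin": 0}
    - {"dx": 0, "dy": 0, "dz": 0, "spin": 0}
    - {"dx": 0, "dy": 0, "dz": 0, "spin": 0}

```text
time: 34.0
ee_pos: [0.5179, -0.3186, 0.2388]
eef_rot: [1.0, 0.011, 0.0, -0.001]
ft_force: [-7.3, 8.9, 18.0]
width: 0.0232
grip_force: 45.0
```

Request:
move_arm:
  steps:
    - {"dx": 0, "dy": 0, "dz": 0, "spin": 0}
    - {"dx": 0, "dy": 0, "dz": 0, "spin": 0}
    - {"dx": 0, "dy": 0, "dz": 0, "spin": 0}
    - {"dx": 0, "dy": 0, "dz": 0, "spin": 0}
    - {"dx": 0, "dy": 0, "dz": -3, "spin": 0}
    - {"dx": 0, "dy": 0, "dz": -3, "spin": 0}
    - {"dx": 0, "dy": 0, "dz": -3, "spin": 0}
    - {"dx": 0, "dy": 0, "dz": -1, "spin": 0}
    - {"dx": 0, "dy": 0, "dz": 0, "spin": 0}
    - {"dx": 0, "dy": 0, "dz": 0, "spin": 0}
  claw: 5.0

```text
time: 35.0
ee_pos: [0.5177, -0.3185, 0.336]
eef_rot: [1.0, 0.011, -0.001, -0.0]
ft_force: [0.5, 0.3, 0.1]
width: 0.0498
grip_force: 0.0
```

```bash
python3 -c "
from h import *
plan(.5885,.1412,.173,-1.55)
"
```

```text
spin 0.001  dx 8.04 dy -45.81 dz -0.10 |xy| 46.5 now [ 0.5177 -0.3185  0.336 ] psi -1.549 q7 -0.90 w 0.0498 F [0.5 0.3 0.1] grip 0.0 t 35.0
```

Request:
move_arm:
  steps:
    - {"dx": 0.7, "dy": -3.8, "dz": 0, "spin": 0}
    - {"dx": 0.7, "dy": -3.8, "dz": 0, "spin": 0}
    - {"dx": 0.7, "dy": -3.8, "dz": 0, "spin": 0}
    - {"dx": 0.7, "dy": -3.8, "dz": 0, "spin": 0}
    - {"dx": 0.7, "dy": -3.8, "dz": 0, "spin": 0}
    - {"dx": 0.7, "dy": -3.8, "dz": 0, "spin": 0}
    - {"dx": 0.7, "dy": -3.8, "dz": 0, "spin": 0}
    - {"dx": 0.7, "dy": -3.8, "dz": 0, "spin": 0}
    - {"dx": 0.7, "dy": -3.8, "dz": 0, "spin": 0}
    - {"dx": 0.7, "dy": -3.8, "dz": 0, "spin": 0}
    - {"dx": 0.5, "dy": -3.9, "dz": 0, "spin": 0}
    - {"dx": 0.5, "dy": -3.9, "dz": 0, "spin": 0}

```text
time: 36.2
ee_pos: [0.5874, 0.1425, 0.3353]
eef_rot: [1.0, 0.011, -0.001, 0.0]
ft_force: [1.2, 0.4, -0.2]
width: 0.0497
grip_force: 0.0
```

Request:
move_arm:
  steps:
    - {"dx": 0, "dy": 0, "dz": 2, "spin": 0}
    - {"dx": 0, "dy": 0, "dz": 2, "spin": 0}
    - {"dx": 0, "dy": 0, "dz": 0, "spin": 0}
    - {"dx": 0, "dy": 0, "dz": 0, "spin": 0}

```text
time: 36.6
ee_pos: [0.5876, 0.1406, 0.2963]
eef_rot: [1.0, 0.011, -0.001, 0.0]
ft_force: [0.2, 0.2, 0.1]
width: 0.0503
grip_force: 0.0
```

```bash
python3 -c "
from h import *
plan(.5885,.1412,.08,-1.55)
"
```

```text
spin 0.001  dx 0.09 dy -0.05 dz 5.23 |xy| 0.1 now [0.5876 0.1406 0.2963] psi -1.549 q7 -1.75 w 0.0503 F [0.2 0.2 0.1] grip 0.0 t 36.6
```

Request:
move_arm:
  steps:
    - {"dx": 0.1, "dy": 0, "dz": 2, "spin": 0}
    - {"dx": 0, "dy": 0, "dz": 2, "spin": 0}
    - {"dx": 0, "dy": 0, "dz": 1.2, "spin": 0}
    - {"dx": 0, "dy": 0, "dz": 0, "spin": 0}
    - {"dx": 0, "dy": 0, "dz": 0, "spin": 0}
    - {"dx": 0, "dy": 0, "dz": 0, "spin": 0}

```text
time: 37.2
ee_pos: [0.5893, 0.141, 0.2465]
eef_rot: [1.0, 0.011, 0.001, -0.0]
ft_force: [0.3, -0.3, 0.5]
width: 0.0499
grip_force: 0.0
```

Request:
move_arm:
  steps:
    - {"dx": 0, "dy": 0, "dz": 0, "spin": 0}
    - {"dx": 0, "dy": 0, "dz": 0, "spin": 0}
    - {"dx": 0, "dy": 0, "dz": 0, "spin": 0}
    - {"dx": 0, "dy": 0, "dz": 0, "spin": 0}
    - {"dx": 0, "dy": 0, "dz": 0, "spin": 0}
    - {"dx": 0, "dy": 0, "dz": 0, "spin": 0}
    - {"dx": 0, "dy": 0, "dz": -2, "spin": 0}
    - {"dx": 0, "dy": 0, "dz": -2, "spin": 0}
    - {"dx": 0, "dy": 0, "dz": -3, "spin": 0}
    - {"dx": 0, "dy": 0, "dz": -3, "spin": 0}
    - {"dx": 0, "dy": 0, "dz": 0, "spin": 0}
    - {"dx": 0, "dy": 0, "dz": 0, "spin": 0}
  claw: 1.6

```text
time: 38.4
ee_pos: [0.5888, 0.1405, 0.3452]
eef_rot: [1.0, 0.011, 0.0, 0.0]
ft_force: [-0.4, 0.2, -2.3]
width: 0.0229
grip_force: 44.9
```

```bash
python3 -c "
from h import *
plan(.5284,-.2595,.137,-1.55)
"
```

```text
spin 0.001  dx -6.87 dy 39.86 dz 4.42 |xy| 40.5 now [0.5888 0.1405 0.3452] psi -1.549 q7 -1.76 w 0.0229 F [-0.4  0.2 -2.3] grip 44.9 t 38.4
```

Request:
move_arm:
  steps:
    - {"dx": -0.6, "dy": 3.6, "dz": 0, "spin": 0}
    - {"dx": -0.6, "dy": 3.6, "dz": 0, "spin": 0}
    - {"dx": -0.6, "dy": 3.6, "dz": 0, "spin": 0}
    - {"dx": -0.6, "dy": 3.6, "dz": 0, "spin": 0}
    - {"dx": -0.6, "dy": 3.6, "dz": 0, "spin": 0}
    - {"dx": -0.6, "dy": 3.6, "dz": 0, "spin": 0}
    - {"dx": -0.6, "dy": 3.6, "dz": 0, "spin": 0}
    - {"dx": -0.6, "dy": 3.6, "dz": 0, "spin": 0}
    - {"dx": -0.7, "dy": 3.7, "dz": 0, "spin": 0}
    - {"dx": -0.7, "dy": 3.7, "dz": 0, "spin": 0}
    - {"dx": -0.7, "dy": 3.7, "dz": 0, "spin": 0}
    - {"dx": 0, "dy": 0, "dz": 0, "spin": 0}

```text
time: 39.6
ee_pos: [0.5257, -0.2652, 0.3439]
eef_rot: [1.0, 0.007, -0.002, 0.001]
ft_force: [-0.3, -1.0, -0.4]
width: 0.0229
grip_force: 44.9
```

Request:
move_arm:
  steps:
    - {"dx": 0, "dy": 0, "dz": 1.5, "spin": 0}
    - {"dx": 0, "dy": 0, "dz": 2, "spin": 0}
    - {"dx": 0, "dy": 0, "dz": 1, "spin": 0}
    - {"dx": 0, "dy": 0, "dz": 0.5, "spin": 0}
    - {"dx": 0, "dy": 0, "dz": 0, "spin": 0}
    - {"dx": 0, "dy": 0, "dz": 0, "spin": 0}

```text
time: 40.2
ee_pos: [0.5288, -0.2593, 0.2956]
eef_rot: [1.0, 0.011, 0.0, 0.0]
ft_force: [0.5, -0.5, -1.4]
width: 0.0231
grip_force: 44.9
```

```bash
python3 -c "
from h import *
plan(.5284,-.2595,.106,-1.55)
"
```

```text
spin 0.001  dx -0.04 dy 0.02 dz 2.56 |xy| 0.0 now [ 0.5288 -0.2593  0.2956] psi -1.549 q7 -1.00 w 0.0231 F [ 0.5 -0.5 -1.4] grip 44.9 t 40.2
```

Request:
move_arm:
  steps:
    - {"dx": 0, "dy": 0, "dz": 0.8, "spin": 0}
    - {"dx": 0, "dy": 0, "dz": 0.5, "spin": 0}
    - {"dx": 0, "dy": 0, "dz": 0.4, "spin": 0}
    - {"dx": 0, "dy": 0, "dz": 0.4, "spin": 0}
    - {"dx": 0, "dy": 0, "dz": 0.4, "spin": 0}
    - {"dx": 0, "dy": 0, "dz": 0, "spin": 0}

```text
time: 40.8
ee_pos: [0.5284, -0.2594, 0.2696]
eef_rot: [1.0, 0.011, -0.0, -0.0]
ft_force: [0.3, -0.8, -1.6]
width: 0.0228
grip_force: 44.9
```

Request:
move_arm:
  steps:
    - {"dx": 0, "dy": 0, "dz": 0.4, "spin": 0}
    - {"dx": 0, "dy": 0, "dz": 0.4, "spin": 0}
    - {"dx": 0, "dy": 0, "dz": 0.4, "spin": 0}
    - {"dx": 0, "dy": 0, "dz": 0, "spin": 0}

```text
time: 41.2
ee_pos: [0.5284, -0.2593, 0.2575]
eef_rot: [1.0, 0.011, -0.0, -0.0]
ft_force: [-0.1, 0.4, -1.1]
width: 0.0227
grip_force: 44.9
```

Request:
move_arm:
  steps:
    - {"dx": 0, "dy": 0, "dz": 0.3, "spin": 0}
    - {"dx": 0, "dy": 0, "dz": 0.3, "spin": 0}
    - {"dx": 0, "dy": 0, "dz": 0.3, "spin": 0}
    - {"dx": 0, "dy": 0, "dz": 0, "spin": 0}

```text
time: 41.6
ee_pos: [0.5284, -0.2594, 0.2487]
eef_rot: [1.0, 0.011, -0.0, -0.0]
ft_force: [-0.6, 0.1, -1.2]
width: 0.0231
grip_force: 44.9
```

Request:
move_arm:
  steps:
    - {"dx": 0, "dy": 0, "dz": 0.3, "spin": 0}
    - {"dx": 0, "dy": 0, "dz": 0.3, "spin": 0}
    - {"dx": 0, "dy": 0, "dz": 0.2, "spin": 0}
    - {"dx": 0, "dy": 0, "dz": 0, "spin": 0}

```text
time: 42.0
ee_pos: [0.5284, -0.2593, 0.2407]
eef_rot: [1.0, 0.011, -0.0, -0.0]
ft_force: [-0.9, 1.8, -1.1]
width: 0.023
grip_force: 44.9
```

Request:
move_arm:
  steps:
    - {"dx": 0, "dy": 0, "dz": 0.2, "spin": 0}
    - {"dx": 0, "dy": 0, "dz": 0, "spin": 0}
    - {"dx": 0, "dy": 0, "dz": 0, "spin": 0}

```text
time: 42.3
ee_pos: [0.5285, -0.2593, 0.2397]
eef_rot: [1.0, 0.011, -0.0, -0.0]
ft_force: [-3.5, 3.3, 6.4]
width: 0.0229
grip_force: 44.9
```

Request:
move_arm:
  steps:
    - {"dx": 0, "dy": 0, "dz": 0.15, "spin": 0}
    - {"dx": 0, "dy": 0, "dz": 0, "spin": 0}
    - {"dx": 0, "dy": 0, "dz": 0, "spin": 0}

```text
time: 42.6
ee_pos: [0.5286, -0.2595, 0.2395]
eef_rot: [1.0, 0.011, 0.0, -0.001]
ft_force: [-9.8, 6.3, 19.3]
width: 0.0229
grip_force: 44.9
```

Request:
move_arm:
  steps:
    - {"dx": 0, "dy": 0, "dz": 0, "spin": 0}
    - {"dx": 0, "dy": 0, "dz": 0, "spin": 0}
    - {"dx": 0, "dy": 0, "dz": 0, "spin": 0}
    - {"dx": 0, "dy": 0, "dz": 0, "spin": 0}
    - {"dx": 0, "dy": 0, "dz": -3, "spin": 0}
    - {"dx": 0, "dy": 0, "dz": -3, "spin": 0}
    - {"dx": 0, "dy": 0, "dz": -3, "spin": 0}
    - {"dx": 0, "dy": 0, "dz": -1, "spin": 0}
    - {"dx": 0, "dy": 0, "dz": 0, "spin": 0}
    - {"dx": 0, "dy": 0, "dz": 0, "spin": 0}
  claw: 3.8

```text
time: 43.6
ee_pos: [0.5284, -0.2592, 0.3365]
eef_rot: [1.0, 0.011, -0.001, -0.0]
ft_force: [-0.4, 0.9, -0.6]
width: 0.0379
grip_force: 0.0
```

```bash
python3 -c "
from h import *
plan(.6305,.1394,.173,-1.55)
"
```

```text
spin 0.001  dx 11.04 dy -39.64 dz -0.05 |xy| 41.1 now [ 0.5284 -0.2592  0.3365] psi -1.549 q7 -1.02 w 0.0379 F [-0.4  0.9 -0.6] grip 0.0 t 43.6
```

Request:
move_arm:
  steps:
    - {"dx": 1, "dy": -3.6, "dz": 0, "spin": 0}
    - {"dx": 1, "dy": -3.6, "dz": 0, "spin": 0}
    - {"dx": 1, "dy": -3.6, "dz": 0, "spin": 0}
    - {"dx": 1, "dy": -3.6, "dz": 0, "spin": 0}
    - {"dx": 1, "dy": -3.6, "dz": 0, "spin": 0}
    - {"dx": 1, "dy": -3.6, "dz": 0, "spin": 0}
    - {"dx": 1, "dy": -3.6, "dz": 0, "spin": 0}
    - {"dx": 1, "dy": -3.6, "dz": 0, "spin": 0}
    - {"dx": 1, "dy": -3.6, "dz": 0, "spin": 0}
    - {"dx": 1, "dy": -3.6, "dz": 0, "spin": 0}
    - {"dx": 1, "dy": -3.6, "dz": 0, "spin": 0}
    - {"dx": 0, "dy": 0, "dz": 0, "spin": 0}
  claw: 5.0

```text
time: 44.8
ee_pos: [0.6294, 0.1457, 0.3349]
eef_rot: [1.0, 0.015, -0.002, -0.001]
ft_force: [0.0, 1.2, 0.1]
width: 0.0501
grip_force: 0.0
```

Request:
move_arm:
  steps:
    - {"dx": 0, "dy": 0, "dz": 2, "spin": 0}
    - {"dx": 0, "dy": 0, "dz": 2, "spin": 0}
    - {"dx": 0, "dy": 0, "dz": 0, "spin": 0}
    - {"dx": 0, "dy": 0, "dz": 0, "spin": 0}

```text
time: 45.2
ee_pos: [0.6297, 0.1385, 0.2969]
eef_rot: [1.0, 0.011, -0.001, 0.0]
ft_force: [0.7, -0.1, -0.0]
width: 0.0505
grip_force: 0.0
```

```bash
python3 -c "
from h import *
plan(.6305,.1394,.08,-1.55)
"
```

```text
spin 0.001  dx 0.09 dy -0.09 dz 5.29 |xy| 0.1 now [0.6297 0.1385 0.2969] psi -1.549 q7 -1.70 w 0.0505 F [ 0.7 -0.1 -0. ] grip 0.0 t 45.2
```

Request:
move_arm:
  steps:
    - {"dx": 0.1, "dy": -0.1, "dz": 2, "spin": 0}
    - {"dx": 0, "dy": 0, "dz": 2, "spin": 0}
    - {"dx": 0, "dy": 0, "dz": 1.3, "spin": 0}
    - {"dx": 0, "dy": 0, "dz": 0, "spin": 0}
    - {"dx": 0, "dy": 0, "dz": 0, "spin": 0}
    - {"dx": 0, "dy": 0, "dz": 0, "spin": 0}

```text
time: 45.8
ee_pos: [0.6313, 0.1398, 0.2461]
eef_rot: [1.0, 0.011, 0.001, -0.0]
ft_force: [-0.2, -0.1, 0.6]
width: 0.0498
grip_force: 0.0
```

Request:
move_arm:
  steps:
    - {"dx": 0, "dy": 0, "dz": 0, "spin": 0}
    - {"dx": 0, "dy": 0, "dz": 0, "spin": 0}
    - {"dx": 0, "dy": 0, "dz": 0, "spin": 0}
    - {"dx": 0, "dy": 0, "dz": 0, "spin": 0}
    - {"dx": 0, "dy": 0, "dz": 0, "spin": 0}
    - {"dx": 0, "dy": 0, "dz": 0, "spin": 0}
    - {"dx": 0, "dy": 0, "dz": -2, "spin": 0}
    - {"dx": 0, "dy": 0, "dz": -2, "spin": 0}
    - {"dx": 0, "dy": 0, "dz": -3, "spin": 0}
    - {"dx": 0, "dy": 0, "dz": -3, "spin": 0}
    - {"dx": 0, "dy": 0, "dz": 0, "spin": 0}
    - {"dx": 0, "dy": 0, "dz": 0, "spin": 0}
  claw: 1.6

```text
time: 47.0
ee_pos: [0.6309, 0.1396, 0.3449]
eef_rot: [1.0, 0.011, 0.0, -0.0]
ft_force: [1.1, -0.7, -1.6]
width: 0.0228
grip_force: 45.0
```

```bash
python3 -c "
from h import *
plan(.3998,-.2979,.18,-1.55)
"
```

```text
spin 0.001  dx -24.01 dy 43.26 dz 0.09 |xy| 49.5 now [0.6309 0.1396 0.3449] psi -1.549 q7 -1.71 w 0.0228 F [ 1.1 -0.7 -1.6] grip 45.0 t 47.0
```

Request:
move_arm:
  steps:
    - {"dx": -2, "dy": 3.6, "dz": 0, "spin": 0}
    - {"dx": -2, "dy": 3.6, "dz": 0, "spin": 0}
    - {"dx": -2, "dy": 3.6, "dz": 0, "spin": 0}
    - {"dx": -2, "dy": 3.6, "dz": 0, "spin": 0}
    - {"dx": -2, "dy": 3.6, "dz": 0, "spin": 0}
    - {"dx": -2, "dy": 3.6, "dz": 0, "spin": 0}
    - {"dx": -2, "dy": 3.6, "dz": 0, "spin": 0}
    - {"dx": -2, "dy": 3.6, "dz": 0, "spin": 0}
    - {"dx": -2, "dy": 3.6, "dz": 0, "spin": 0}
    - {"dx": -2, "dy": 3.6, "dz": 0, "spin": 0}
    - {"dx": -2, "dy": 3.6, "dz": 0, "spin": 0}
    - {"dx": -2, "dy": 3.7, "dz": 0, "spin": 0}

```text
time: 48.2
ee_pos: [0.3989, -0.2992, 0.3435]
eef_rot: [1.0, 0.011, -0.001, -0.0]
ft_force: [0.6, 0.4, -1.0]
width: 0.0229
grip_force: 45.0
```

Request:
move_arm:
  steps:
    - {"dx": 0, "dy": 0, "dz": 0, "spin": 0}
    - {"dx": 0, "dy": 0, "dz": 1.5, "spin": 0}
    - {"dx": 0, "dy": 0, "dz": 2, "spin": 0}
    - {"dx": 0, "dy": 0, "dz": 1, "spin": 0}
    - {"dx": 0, "dy": 0, "dz": 0.5, "spin": 0}
    - {"dx": 0, "dy": 0, "dz": 0, "spin": 0}
    - {"dx": 0, "dy": 0, "dz": 0, "spin": 0}

```text
time: 48.9
ee_pos: [0.4005, -0.2983, 0.2951]
eef_rot: [1.0, 0.011, 0.0, 0.0]
ft_force: [0.6, -0.2, -0.9]
width: 0.0232
grip_force: 45.0
```

```bash
python3 -c "
from h import *
plan(.3998,-.2979,.106,-1.55)
"
```

```text
spin 0.001  dx -0.07 dy -0.04 dz 2.51 |xy| 0.1 now [ 0.4005 -0.2983  0.2951] psi -1.549 q7 -0.88 w 0.0232 F [ 0.6 -0.2 -0.9] grip 45.0 t 48.9
```

Request:
move_arm:
  steps:
    - {"dx": -0.05, "dy": -0.05, "dz": 0.8, "spin": 0}
    - {"dx": 0, "dy": 0, "dz": 0.5, "spin": 0}
    - {"dx": 0, "dy": 0, "dz": 0.4, "spin": 0}
    - {"dx": 0, "dy": 0, "dz": 0.4, "spin": 0}
    - {"dx": 0, "dy": 0, "dz": 0.4, "spin": 0}
    - {"dx": 0, "dy": 0, "dz": 0, "spin": 0}

```text
time: 49.5
ee_pos: [0.3997, -0.2976, 0.2691]
eef_rot: [1.0, 0.011, -0.0, -0.0]
ft_force: [0.9, 0.1, -1.5]
width: 0.0231
grip_force: 45.0
```

Request:
move_arm:
  steps:
    - {"dx": 0, "dy": 0, "dz": 0.4, "spin": 0}
    - {"dx": 0, "dy": 0, "dz": 0.4, "spin": 0}
    - {"dx": 0, "dy": 0, "dz": 0.4, "spin": 0}
    - {"dx": 0, "dy": 0, "dz": 0, "spin": 0}

```text
time: 49.9
ee_pos: [0.3997, -0.2976, 0.2571]
eef_rot: [1.0, 0.011, -0.0, -0.0]
ft_force: [-0.1, -0.2, -0.7]
width: 0.023
grip_force: 45.0
```

Request:
move_arm:
  steps:
    - {"dx": 0, "dy": 0, "dz": 0.3, "spin": 0}
    - {"dx": 0, "dy": 0, "dz": 0.3, "spin": 0}
    - {"dx": 0, "dy": 0, "dz": 0.3, "spin": 0}
    - {"dx": 0, "dy": 0, "dz": 0, "spin": 0}

```text
time: 50.3
ee_pos: [0.3999, -0.2977, 0.2484]
eef_rot: [1.0, 0.011, -0.0, -0.0]
ft_force: [0.6, 0.1, -1.3]
width: 0.0232
grip_force: 45.0
```

Request:
move_arm:
  steps:
    - {"dx": 0, "dy": 0, "dz": 0.3, "spin": 0}
    - {"dx": 0, "dy": 0, "dz": 0.3, "spin": 0}
    - {"dx": 0, "dy": 0, "dz": 0.2, "spin": 0}
    - {"dx": 0, "dy": 0, "dz": 0, "spin": 0}

```text
time: 50.7
ee_pos: [0.3999, -0.2977, 0.2404]
eef_rot: [1.0, 0.011, -0.0, -0.0]
ft_force: [1.7, 0.1, -1.5]
width: 0.0231
grip_force: 45.0
```

Request:
move_arm:
  steps:
    - {"dx": 0, "dy": 0, "dz": 0.2, "spin": 0}
    - {"dx": 0, "dy": 0, "dz": 0, "spin": 0}
    - {"dx": 0, "dy": 0, "dz": 0, "spin": 0}

```text
time: 51.0
ee_pos: [0.3999, -0.2978, 0.2389]
eef_rot: [1.0, 0.011, 0.0, -0.0]
ft_force: [0.7, 0.8, 3.0]
width: 0.0228
grip_force: 45.0
```

Request:
move_arm:
  steps:
    - {"dx": 0, "dy": 0, "dz": 0.15, "spin": 0}
    - {"dx": 0, "dy": 0, "dz": 0, "spin": 0}
    - {"dx": 0, "dy": 0, "dz": 0, "spin": 0}

```text
time: 51.3
ee_pos: [0.4001, -0.2982, 0.2387]
eef_rot: [1.0, 0.011, 0.001, -0.0]
ft_force: [-5.9, 5.3, 22.8]
width: 0.0236
grip_force: 45.0
```

Request:
move_arm:
  steps:
    - {"dx": 0, "dy": 0, "dz": 0, "spin": 0}
    - {"dx": 0, "dy": 0, "dz": 0, "spin": 0}
    - {"dx": 0, "dy": 0, "dz": 0, "spin": 0}
    - {"dx": 0, "dy": 0, "dz": 0, "spin": 0}
    - {"dx": 0, "dy": 0, "dz": -3, "spin": 0}
    - {"dx": 0, "dy": 0, "dz": -3, "spin": 0}
    - {"dx": 0, "dy": 0, "dz": -3, "spin": 0}
    - {"dx": 0, "dy": 0, "dz": -3, "spin": 0}
    - {"dx": 3, "dy": -3, "dz": -3, "spin": 0}
    - {"dx": 3, "dy": -3, "dz": -2, "spin": 0}
    - {"dx": 3, "dy": -3, "dz": 0, "spin": 0}
    - {"dx": 3, "dy": -3, "dz": 0, "spin": 0}
  claw: 3.8

```text
time: 52.5
ee_pos: [0.5171, -0.175, 0.4068]
eef_rot: [1.0, 0.011, 0.001, -0.0]
ft_force: [-0.2, -0.7, -0.2]
width: 0.0379
grip_force: 0.0
```

Request:
move_arm:
  steps:
    - {"dx": 3, "dy": -3, "dz": 0, "spin": 0}
    - {"dx": 3, "dy": -3, "dz": 0, "spin": 0}
    - {"dx": 2, "dy": -3, "dz": 0, "spin": 0}
    - {"dx": 2, "dy": -3, "dz": 0, "spin": 0}
    - {"dx": 0, "dy": 0, "dz": 0, "spin": 0}
    - {"dx": 0, "dy": 0, "dz": 0, "spin": 0}

```text
time: 53.1
ee_pos: [0.6137, -0.0534, 0.4054]
eef_rot: [1.0, 0.012, -0.001, 0.0]
ft_force: [-0.7, -0.2, -0.3]
width: 0.038
grip_force: 0.0
```

```bash
python3 -c "
from h import *
c=shot('side');t=shot('top')
a=c['img'][90:384,110:360,::-1];b=t['img'][90:290,130:400,::-1]
o=np.zeros((600,800,3),np.uint8)
o[:470,:400]=cv2.resize(a,(400,470),interpolation=3);o[:296,400:]=cv2.resize(b,(400,296),interpolation=3)
o[300:,400:]=cv2.resize(c['img'][285:375,155:275,::-1],(400,300),interpolation=3)
cv2.imwrite('pics/z9.png',o)"
```

```text
(no output)
```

View pics/z9.png

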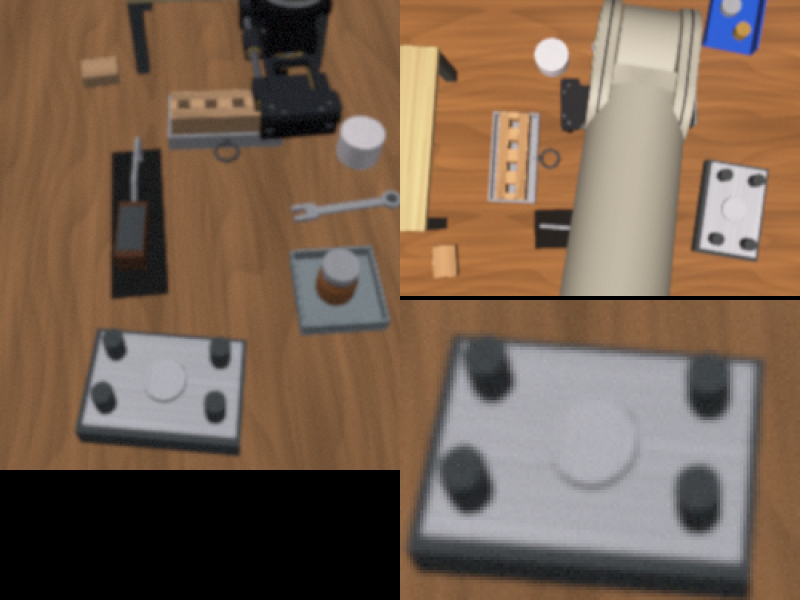

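All four pins are down in the plate, the tray is empty and clear, the jar is upright in the bin, and the hook lies along the mat. The bystanders are where they were and the arm is clear.

```bash
python3 -c "
from h import *
print(job.close_job())"
```

```text
the job is handed in; nothing more can be done
None
```

The job is handed in (no verdict came back): the last pictures show the jar upright in the bin, the tray dragged clear, all four pins seated in the aligned plate and the hook back on the mat.

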